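# Weigh the paperweight for posting on a two-pan balance

### The job

Weigh the glass paperweight that stands on the brown mailer. First set the loose bowl home and level in the empty cradle of the green balance, then stand that paperweight gently in the bowl, and stand brass weights gently on the round plate until the beam comes to rest level. Leave it so, with everything let go, and do not disturb the other paperweight, the pencil cup, the sharpener or the pen block.

Things in the scene. Friction and masses are not known exactly. Their poses are not given: they have to be found in the camera images.
- balance: Fixed green two-pan counter balance, 200 mm long base along its y axis, 130 mm deep, housing 110 mm high; origin under the middle of its base on the desk, z up. The bowl's cradle stands at its +y end, the weight plate at its -y end, each 140 mm from the middle. Both pans stay level as the beam tilts; the place of a load on its pan does not matter.
- beam (a joint): Tilt of the balance's twin aluminium beam, rad. 0 is level; positive: cradle side up, plate side down; negative: cradle side down. Stops at -0.2 and +0.2 (pans 28 mm up or down). Damped; between the stops the lean is proportional to the difference of the loads, 0.075 rad for each 100 g (so about 265 g reaches a stop), and settles in about 1 s. With the bowl in the cradle and nothing loaded it is level; with the bowl off, the plate side hangs down.
- cradle_seat (a point): Centre of the upper edge of the green cradle ring (moves up and down with the pan; 157 mm above the desk when level). The ring is a conical collar 16 mm high, inner radius 66 mm at its top edge, outer radius 71 mm, the same taper as the bowl, open in the middle on three arms. The bowl put in from above centres itself when let go within about 8 mm.
- plate_top (a point): Centre of the upper face of the round aluminium weight plate (moves with the pan; 141 mm above the desk when level); flat to radius 62 mm, with a rim 4 mm high.
- bowl_mid (a point): Loose aluminium goods bowl, 120 g, 55 mm high, conical: outer radius 50 mm at the foot, 78 mm at the rim, wall 4 mm, floor 5 mm thick; a flat collar of 72 mm radius runs round it, its lower face 29 mm above the underside. Point on its axis, half-way up (27.5 mm above its underside); z up, the lugs along its y axis. Fully home in the cradle the collar lies on the ring's upper edge, this point about 1 mm below cradle_seat.
- lug_a (a point): Outer part of the black grip lug on the bowl's +y side, where to hold it: 104 mm from the bowl's axis and 43 mm above its underside. The lug is an upright block 14 mm thick (along the bowl's x), reaching 75 to 119 mm out from the axis, 24 mm high (31 to 55 mm above the underside); the bowl's rim is 26 mm inward of this point.
- lug_b (a point): The same lug on the bowl's -y side.
- mailer: Flat brown card mailer lying on the desk, 125 x 175 mm, 1 mm thick, fixed; origin at its middle. One paperweight stands near its middle: that one is to be weighed.
- green_mid (a point): Green glass paperweight, upright round, 66 mm diameter, 82 mm high, straight sides up to 59 mm, domed above; point at its centre (41 mm above its underside). Mass not marked; matches the sum of two of the brass weights within 15 g.
- amber_mid (a point): Amber glass paperweight, upright round, 56 mm diameter, 66 mm high, straight sides up to 47 mm, domed above; point at its centre (33 mm above its underside). Mass not marked; matches the sum of two of the brass weights within 15 g. One of the two paperweights stands on the mailer, the other in the row at the back, to be left alone.
- w500_mid (a point): Brass weight of 500 g: cylinder 42 mm diameter, 42 mm high, with a neck and knob (26 mm diameter) on top, 68 mm high in all; point at its centre, 34 mm above its underside. Stands upright on the desk.
- w200a_mid (a point): Brass weight of 200 g: cylinder 30 mm diameter, 32 mm high, with a neck and knob (20 mm diameter) on top, 60 mm high in all; point at its centre, 30 mm above its underside. Stands upright on the desk.
- w200b_mid (a point): A second, identical 200 g weight.
- pencil_cup: Grey aluminium pencil cup with pencils, 80 mm diameter, 100 mm high, pencils to 180 mm; origin at its underside. In the back row; leave alone.
- sharpener: Red plastic pencil sharpener with twist cap, 53 mm diameter, 68 mm high; origin at its underside. In the back row; leave alone.
- pen_block: Wooden block with pens standing in it, 60 x 130 x 55 mm, pens to 135 mm; origin at its underside. In the back row; leave alone.

How it is judged:
On the way, in this order (a step that is already met when the one before it is completed fails the run):
1. the bowl is home in the cradle, level and let go, empty (horizontal distance between bowl_mid and cradle_seat below 0.006 m and angle between bowl_mid's own z axis and vertical below 0.06 rad and z of bowl_mid in the frame of cradle_seat between -0.007 and 0.005 m and contact force between the fingers and bowl below 0.2 N), for 0.3 s.
2. the paperweight from the mailer stands in the bowl, let go (horizontal distance between bowl_mid and cradle_seat below 0.006 m and angle between bowl_mid's own z axis and vertical below 0.06 rad and z of bowl_mid in the frame of cradle_seat between -0.007 and 0.005 m and ((horizontal distance between green_mid and bowl_mid below 0.035 m and angle between green_mid's own z axis and vertical below 0.2 rad and z of green_mid in the frame of bowl_mid between 0.0085 and 0.0245 m and distance of amber_mid from where it was at the start of the episode below 0.02 m and horizontal distance between amber_mid and mailer above 0.12 m and contact force between the fingers and green below 0.2 N) or (horizontal distance between amber_mid and bowl_mid below 0.035 m and angle between amber_mid's own z axis and vertical below 0.2 rad and z of amber_mid in the frame of bowl_mid between 0.0005 and 0.0165 m and distance of green_mid from where it was at the start of the episode below 0.02 m and horizontal distance between green_mid and mailer above 0.12 m and contact force between the fingers and amber below 0.2 N))), for 0.3 s.
At the end, for the whole second after the job is handed in: Bowl home in the cradle (6 mm, 4 degrees); the mailer's paperweight upright in it; the two matching weights upright on the plate; beam at rest within 0.025 rad of level; the other paperweight within 20 mm of its start (horizontal distance between bowl_mid and cradle_seat below 0.006 m and angle between bowl_mid's own z axis and vertical below 0.06 rad and z of bowl_mid in the frame of cradle_seat between -0.007 and 0.005 m and value of joint beam between -0.025 and 0.025 rad and velocity of joint beam between -0.03 and 0.03 rad/s and ((horizontal distance between green_mid and bowl_mid below 0.035 m and angle between green_mid's own z axis and vertical below 0.2 rad and z of green_mid in the frame of bowl_mid between 0.0085 and 0.0245 m and distance of amber_mid from where it was at the start of the episode below 0.02 m and horizontal distance between amber_mid and mailer above 0.12 m and (horizontal distance between w500_mid and plate_top below 0.064 m and angle between w500_mid's own z axis and vertical below 0.2 rad and z of w500_mid in the frame of plate_top between 0.026 and 0.042 m) and ((horizontal distance between w200a_mid and plate_top below 0.064 m and angle between w200a_mid's own z axis and vertical below 0.2 rad and z of w200a_mid in the frame of plate_top between 0.022 and 0.038 m) or (horizontal distance between w200b_mid and plate_top below 0.064 m and angle between w200b_mid's own z axis and vertical below 0.2 rad and z of w200b_mid in the frame of plate_top between 0.022 and 0.038 m))) or (horizontal distance between amber_mid and bowl_mid below 0.035 m and angle between amber_mid's own z axis and vertical below 0.2 rad and z of amber_mid in the frame of bowl_mid between 0.0005 and 0.0165 m and distance of green_mid from where it was at the start of the episode below 0.02 m and horizontal distance between green_mid and mailer above 0.12 m and (horizontal distance between w200a_mid and plate_top below 0.064 m and angle between w200a_mid's own z axis and vertical below 0.2 rad and z of w200a_mid in the frame of plate_top between 0.022 and 0.038 m) and (horizontal distance between w200b_mid and plate_top below 0.064 m and angle between w200b_mid's own z axis and vertical below 0.2 rad and z of w200b_mid in the frame of plate_top between 0.022 and 0.038 m)))); the robot touches nothing.
It fails at once if the pencil cup, sharpener or pen block was moved by more than 20 mm (distance of any of pencil_cup, sharpener, pen_block from where it was at the start of the episode above 0.02 m).
It fails at once if both paperweights were moved: the one not on the mailer is to be left alone (distance of each of green_mid, amber_mid from where it was at the start of the episode above 0.02 m).
It fails at once if a paperweight was dropped into the bowl (faster than 0.8 m/s, a fall of over 30 mm) ((horizontal distance between green_mid and bowl_mid below 0.1 m and z of green_mid in the frame of bowl_mid below 0.12 m and linear speed of green above 0.8 m/s) or (horizontal distance between amber_mid and bowl_mid below 0.1 m and z of amber_mid in the frame of bowl_mid below 0.12 m and linear speed of amber above 0.8 m/s)).
It fails at once if a weight was dropped on the plate (faster than 0.8 m/s, a fall of over 30 mm) ((horizontal distance between w500_mid and plate_top below 0.1 m and z of w500_mid in the frame of plate_top below 0.12 m and linear speed of w500 above 0.8 m/s) or (horizontal distance between w200a_mid and plate_top below 0.1 m and z of w200a_mid in the frame of plate_top below 0.12 m and linear speed of w200a above 0.8 m/s) or (horizontal distance between w200b_mid and plate_top below 0.1 m and z of w200b_mid in the frame of plate_top below 0.12 m and linear speed of w200b above 0.8 m/s)).
It also fails if it takes over 72 s, if anything falls off the work surface, if the arm or the gripper's body presses on something with over 40 N, if the wrist force passes 120 N, or if a joint passes its speed limit or range.

### The arm

A 6-joint arm with a two-finger parallel gripper is mounted at the origin on the work surface. World frame = base frame: x ahead of the robot, y to its left, z up, the work surface at z = 0. Lengths are in m, angles in rad, forces in N, time in s.
With the tool pointing down it reaches from about 0.35 to 0.975 m from the base axis. Payload 4.9 kg.
Tool frame: the origin (TCP) lies on the centre line of the jaws, within the pads' length; the fingertips stand 14 mm ahead of it and the grasp point (between the pads) lies 5 mm behind it; y points along the fingers, z is the direction in which the jaws open and shut, and the axes are right-handed (so a half turn about y gives the same grasp; the last joint's range is limited). The gripper opens to 85 mm and grips with 20 to 120 N. Pads are 22 mm wide; open, the fingers measure 114 mm over their backs; the gripper's body (76 mm by 85 mm) begins 54 mm behind the grasp point. The pads swing forward as they close: fully open they stand 13 mm farther back than shut.
Start: joints at [1.226, 0.053, 1.613, -0, 1.476, -0.119], TCP at [0.14, 0.609, 0.245] pointing down, gripper open.
Joint ranges: [-3.01, 3.01], [-1.01, 2.22], [0.06, 2.58], [-1.02, 4.17], [0.09, 2.62], [-3.14, 3.14]. Speed limits (rad/s): [2.57, 2.57, 3.14, 3.14, 3.14, 3.14].

### API

Orientations are given as a rotation vector (axis times angle).
In Python, from station import ctrl gives the robot as it stands.
- The arm moves only by the tool servo_tool, never from a script. Its arguments are lists of equal length, an entry for each row: "delta_pos": the shift along the tool's x, y, z in m, a list of three; "dr": the turn, a rotation vector about the tool's x, y, z in degrees, a list of three; "grip": the opening, from 0 (shut) to 1 (fully open). In form: {"delta_pos": [[x, y, z], ...], "dr": [[rx, ry, rz], ...], "grip": [grip, ...]}. A call has 1 to 5 rows; each row shifts and turns the pose as measured when the row begins, along the tool's axes as they then stand; what a row does not reach is not made up. A row lasts 1/8 s, in which the tool goes at most 62.5 mm and 10.7 degrees, less where a joint would pass 70% of its speed; a pose out of reach is approached as far as the arm can. A call is refused whole if a number of a shift passes 0.0625 or a number of a turn 10.7, either way. A call with a gripper value outside its range is refused whole. The fingers move at their own pace and stop on an object; "grip_force" is the grip in N (left out, the last holds). Time passes only in rows, so rows that do not move let the fingers close. It gives the time, the measured TCP pose, the force and the opening at its end, in the units of the state.
- ctrl.get_obs(): the state, without advancing time (a new reading comes with each control period).
- ctrl.get_image(name): name is "side" or "top" or "wrist"; returns the picture (384x512x3 uint8, red, green, blue); there is no depth.
- ctrl.camera_params(name): a dict with "fovy" (degrees; the focal length in pixels is half the picture's height over the tangent of half this angle, whatever the lens; pixels are square), "cx", "cy" (the principal point, pixels), "eye" and "rotation" of the camera in the world. Camera axes: x right, y down, z forward; pixel columns grow to the right and rows downward; lengths in m; the calibration is good to about 2 mm. A picture is of the moment at which its call begins: read the wrist's pose just before it. camera_params takes no time and is no camera call; for the wrist camera it gives the pose at the moment of the call.
- ctrl.finish_job(): hands the job in, once; it reports no verdict.
Trained networks look in the newest picture that a camera, given by its name, has taken for a name from the list of things; names that differ only in an ending like _2 or _b are one class to them, and where a whole thing is asked for, a point or a joint stands for the part that bears it (a point fixed in the world has none). Each returns a list of dicts, best first, with "score" (0 to 1); they miss things now and then, are a little off and sometimes report something else, mostly with a low value. They report only what shows in the picture. A call takes as long as a camera call.
- ctrl.masks_of(camera, label): "pixels" (384x512 bool, what is visible of it) and "extent" ([left, top, right, bottom] in pixels, round what is visible of it).
The state is a dict: "t": time; "q": joint angles; "dq": joint speeds; "effort": joint torques, N m; "tool_pos": TCP position; "tool_rot": TCP orientation; "contact_force": force on the tool from outside, world axes, zero at the start; "wrist_torque": the same for the moment, N m; "opening": finger opening in m.
Only numpy, scipy, OpenCV 4.12 (cv2) and the standard library are available. Lean on these libraries where they do the work, as an engineer would, in place of code of your own. Each camera call takes 0.05 s, during which the arm holds its last target.

## Working session

There is one attempt and no reset: what is moved stays moved. The work goes in short steps, Python scripts to look and compute and a tool call to move; the robot and the scene stay as the last step left them, time stands still between calls to the robot, and variables do not carry over. Pictures are saved under pics/ and viewed, and the job is handed in when it is done.

Besides the shell and the picture viewer there is one more tool, called in YAML: its name, and indented under it one key for each argument. servo_tool: Moves the arm, as the interface text tells. Its arguments: {"type":"object","properties":{"delta_pos":{"type":"array","items":{"type":"array","items":{"type":"number"}}},"dr":{"type":"array","items":{"type":"array","items":{"type":"number"}}},"grip":{"type":"array","items":{"type":"number"}},"grip_force":{"type":"number"}},"required":["delta_pos","dr","grip"]}

```bash
mkdir -p pics; ls; python3 - <<'E'
from station import ctrl
import cv2
o=ctrl.get_obs(); print(o)
for n in("side","top","wrist"):
    p=ctrl.camera_params(n); print(n,p)
    im=ctrl.get_image(n); cv2.imwrite(f"pics/{n}0.png",im[:,:,::-1])
E
```

```text
pics
{'t': 0.0, 'q': array([ 1.22598985e+00,  5.33751601e-02,  1.61430928e+00,  1.04005748e-06,
        1.47600290e+00, -1.18960692e-01]), 'dq': array([-0.00025559, -0.00059878, -0.00021459,  0.00110202,  0.00152871,
       -0.00098422]), 'effort': array([-8.29201838e-06, -3.93682659e+01, -3.70175886e+01, -2.11135298e-04,
        7.07313055e-03,  2.38023617e-06]), 'tool_pos': array([0.13972736, 0.60856376, 0.24404252]), 'tool_rot': array([-1.56555399,  0.17773996, -0.1769807 ]), 'contact_force': array([ 0.57063786, -0.43426449, -0.27699959]), 'wrist_torque': array([ 0.00997903, -0.00853756, -0.02203983]), 'opening': 0.08534142493583134}
side {'fovy': 46.50826669147007, 'cx': 251.97216854414089, 'cy': 187.68809101630825, 'eye': array([ 0.14805922, -0.86247577,  0.67896842]), 'rotation': array([-2.04021318,  0.46940684, -0.30719912])}
top {'fovy': 53.79752769369703, 'cx': 253.79988861788672, 'cy': 191.14756368975242, 'eye': array([0.40542168, 0.05717684, 1.18200692]), 'rotation': array([-2.14146461,  2.12628104, -0.19192719])}
wrist {'fovy': 70.6034746423124, 'cx': 251.86851292889492, 'cy': 191.340838012007, 'eye': array([0.06904611, 0.6255872 , 0.37399259]), 'rotation': array([2.26900333, 1.80991186, 0.26306232])}
```

View pics/side0.png

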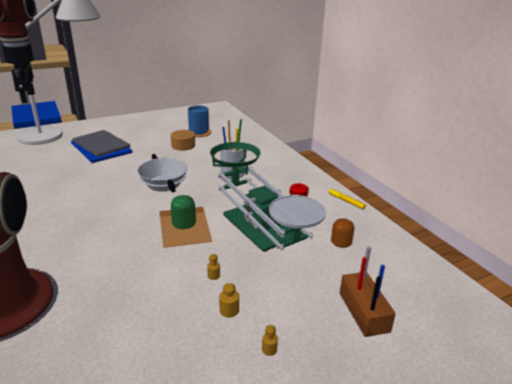

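View pics/top0.png

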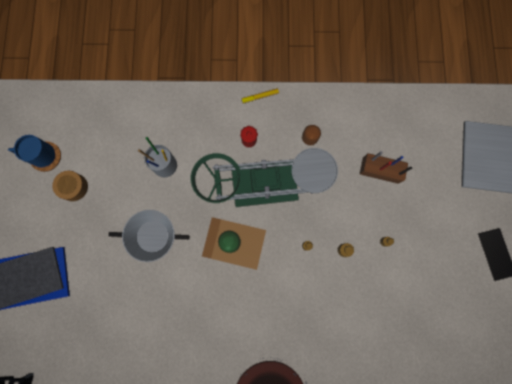

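View pics/wrist0.png

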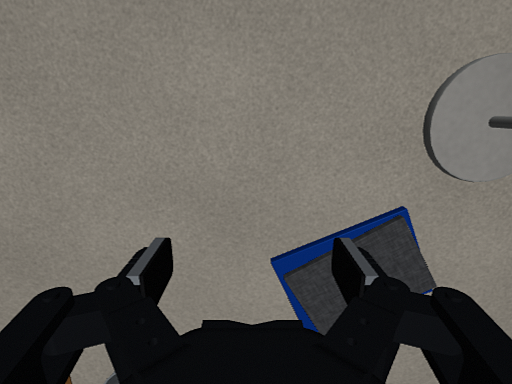

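Side and top pictures show the green paperweight on the mailer (top ~(229,241)), the bowl at (149,235) with its lugs on the image's left and right, three brass weights at (307,245), (346,249) and (387,241), and the balance at (265,183). So green is the one to weigh: 500 + 200.

```bash
cat > h.py <<'E'
import numpy as np, cv2
from scipy.spatial.transform import Rotation as R
from scipy.optimize import least_squares
from station import ctrl
def cam(n):
    p=ctrl.camera_params(n); f=192/np.tan(np.radians(p['fovy'])/2)
    return dict(f=f,cx=p['cx'],cy=p['cy'],eye=np.array(p['eye']),R=R.from_rotvec(p['rotation']).as_matrix())
def proj(c,P):
    q=(np.atleast_2d(P)-c['eye'])@c['R']
    return np.c_[c['cx']+c['f']*q[:,0]/q[:,2],c['cy']+c['f']*q[:,1]/q[:,2]]
def ray(c,uv,z):
    d=c['R']@np.array([(uv[0]-c['cx'])/c['f'],(uv[1]-c['cy'])/c['f'],1.]); 
    return c['eye']+d*(z-c['eye'][2])/d[2]
A=np.linspace(0,2*np.pi,60,endpoint=False)
def ring(r,z): return np.c_[r*np.cos(A),r*np.sin(A),z+0*A]
def rev(prof): return np.vstack([ring(r,z) for r,z in prof])
def bb(uv): return np.r_[uv.min(0),uv.max(0)]
MOD={'green_mid':rev([(.033,0),(.033,.059),(.028,.071),(.016,.080),(.001,.082)]),
'w500_mid':rev([(.021,0),(.021,.042),(.013,.055),(.013,.068)]),
'w200a_mid':rev([(.015,0),(.015,.032),(.010,.050),(.010,.060)])}
def fit(mod,obs,x0,z0=0):
    # obs: list (cam,extent)
    def f(x):
        return np.concatenate([bb(proj(c,mod+[x[0],x[1],z0]))-np.array(e) for c,e in obs])
    s=least_squares(f,x0,loss='soft_l1'); return s.x,f(s.x)
E
python3 - <<'E'
from h import *
C={n:cam(n) for n in('side','top')}
D={}
for n in C:
    ctrl.get_image(n)
    for l in('green_mid','w500_mid','w200a_mid','bowl_mid','lug_a','beam','balance','plate_top','cradle_seat','mailer'):
        r=ctrl.masks_of(n,l)
        for k,m in enumerate(r): 
            if m['score']>.3:
                e=m['extent']; v,u=np.nonzero(m['pixels']); D[f'{n}|{l}|{k}']=m['pixels']
                print(n,l,k,round(m['score'],2),np.round(e,1),len(u),np.round([u.mean(),v.mean()],1), np.round(ray(C[n],[u.mean(),v.mean()],0.03)[:2],3))
np.savez('m0.npz',**D)
print(ctrl.get_obs()['t'])
E
```

```text
side green_mid 0 0.72 [168.1 194.1 195.  228.1] 718 [182.2 212. ] [0.452 0.129]
side w500_mid 0 0.9 [220.  282.  240.2 314.9] 554 [228.4 300. ] [ 0.428 -0.231]
side w200a_mid 0 0.66 [209.  253.8 220.1 281.6] 282 [213.3 267.5] [ 0.439 -0.122]
side bowl_mid 0 0.7 [136.5 153.6 186.7 194.3] 1383 [161.6 173.1] [0.468 0.373]
side bowl_mid 1 0.65 [208.3 141.  330.  248.9] 3743 [269.2 195.4] [0.71 0.11]
side lug_a 0 0.89 [136.7 155.5 187.2 191.7] 1334 [161.9 172.9] [0.47  0.374]
side beam 0 0.81 [207.8 141.4 325.9 245. ] 3205 [271.4 196.5] [0.712 0.102]
side balance 0 0.9 [212.3 143.7 324.4 253.9] 5767 [264.8 204.4] [0.674 0.071]
side plate_top 0 0.6 [270.2 196.9 322.5 244.3] 1674 [296.1 214.8] [ 0.726 -0.012]
side cradle_seat 0 0.61 [212.3 143.1 258.8 186.6] 982 [234.8 160.5] [0.716 0.363]
side mailer 0 0.74 [156.7 205.9 212.3 247.3] 1238 [184.1 229.9] [0.429 0.046]
top green_mid 0 0.71 [221.9 230.2 239.3 254.1] 353 [229.  241.5] [0.452 0.124]
top w500_mid 0 0.5 [338.3 243.4 358.7 258.3] 188 [345.4 250. ] [ 0.429 -0.227]
top w500_mid 1 0.47 [243.9 124.1 258.5 145.1] 312 [248.2 136.2] [0.783 0.069]
top bowl_mid 0 0.88 [105.2 211.  190.9 263.5] 2386 [147.5 235.8] [0.467 0.371]
top lug_a 0 0.94 [106.7 212.5 190.5 260.3] 2314 [147.5 235.8] [0.467 0.371]
top beam 0 0.81 [193.1 151.3 335.  202.2] 2528 [279.4 172.8] [ 0.666 -0.029]
top balance 0 0.55 [188.3 148.9 336.5 205. ] 5271 [270.4 178. ] [ 0.649 -0.001]
top plate_top 0 0.58 [289.5 146.9 337.1 194.7] 1640 [314.  170.3] [ 0.674 -0.137]
top cradle_seat 0 0.96 [190.5 151.6 240.4 203.9] 719 [213.8 176.6] [0.652 0.175]
top mailer 0 0.72 [202.6 219.7 268.1 268.9] 1893 [235.1 243.4] [0.446 0.106]
1.25
```

```bash
python3 - <<'E'
from h import *
C={n:cam(n) for n in('side','top')}
S,T=C['side'],C['top']
def go(name,mod,obs,x0,z0=0):
    x,r=fit(mod,obs,x0,z0); print(name,np.round(x,4),np.round(r,1)); return x
go('green',MOD['green_mid'],[(S,[168.1,194.1,195,228.1]),(T,[221.9,230.2,239.3,254.1])],[.45,.12],.001)
go('w500',MOD['w500_mid'],[(S,[220,282,240.2,314.9]),(T,[338.3,243.4,358.7,258.3])],[.43,-.23])
go('w200m',MOD['w200a_mid'],[(S,[209,253.8,220.1,281.6])],[.44,-.12])
P=rev([(.064,.0)])
for z in (.113,.117,.121):go('plate top',P,[(T,[289.5,146.9,337.1,194.7])],[.67,-.13],z)
go('cradle T',rev([(.071,0),(.068,-.016)]),[(T,[190.5,151.6,240.4,203.9])],[.65,.17],.185)
go('cradle S',rev([(.071,0)]),[(S,[212.3,143.1,258.8,186.6])],[.65,.17],.185)
# colour-based refinement
im=ctrl.get_image('top'); hsv=cv2.cvtColor(im,cv2.COLOR_RGB2HSV)
cv2.imwrite('pics/topcrop.png',cv2.resize(im[120:280,95:405][:,:,::-1],None,fx=2.5,fy=2.5,interpolation=cv2.INTER_CUBIC))
s=ctrl.get_image('side')
cv2.imwrite('pics/sidecrop.png',cv2.resize(s[130:365,120:400][:,:,::-1],None,fx=2.5,fy=2.5,interpolation=cv2.INTER_CUBIC))
E
```

```text
green [0.4492 0.1238] [ 0.5 -0.3 -0.4  1.  -4.6  0.5  1.1 -0.5]
w500 [ 0.4294 -0.2343] [-0.6  0.1 -0.2  4.   0.4 -0.7 -2.8 -1.4]
w200m [ 0.4423 -0.1219] [-1.2 -0.2  1.2  0.1]
plate top [ 0.6528 -0.1211] [ 1.7  2.8 -1.7 -1.9]
plate top [ 0.652  -0.1204] [ 1.6  2.7 -1.7 -1.9]
plate top [ 0.6512 -0.1198] [ 1.6  2.5 -1.6 -1.8]
cradle T [0.6163 0.1547] [-1.5  0.3  1.5 -0.3]
cradle S [0.589  0.0823] [ -4.2   3.7   4.6 -16.1]
```

View pics/topcrop.png

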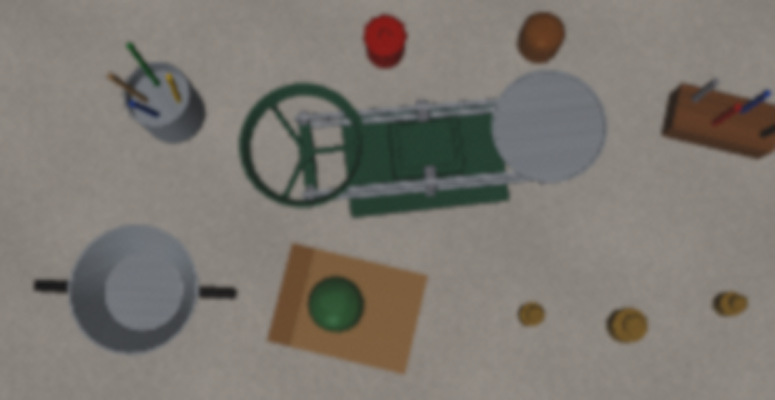

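View pics/sidecrop.png

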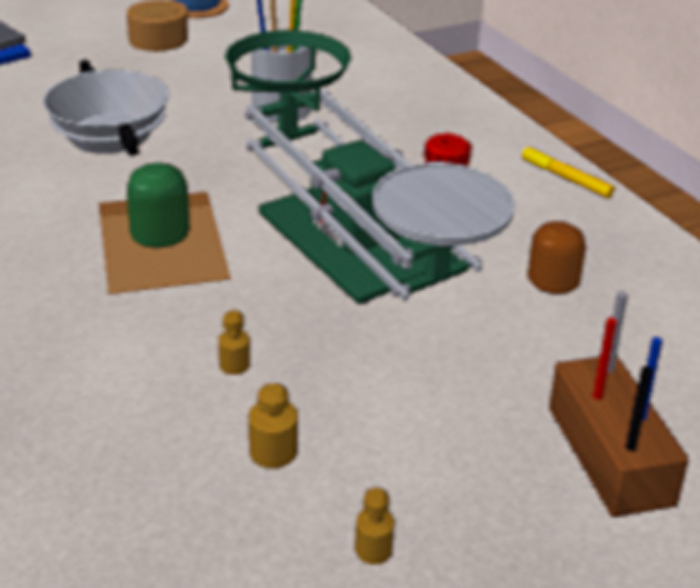

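```bash
cat > ov.py <<'E'
from h import *
def overlay(n,rings,box,k,out,c=None):
    c=c or cam(n); im=ctrl.get_image(n)
    x0,y0,x1,y1=box
    g=cv2.resize(im[y0:y1,x0:x1][:,:,::-1],None,fx=k,fy=k,interpolation=cv2.INTER_CUBIC)
    for P,col in rings:
        uv=((proj(c,P)+.5-[x0,y0])*k).astype(int)
        cv2.polylines(g,[uv.reshape(-1,1,2)],True,col,1)
    cv2.imwrite(out,g)
E
python3 - <<'E'
from ov import *
c=[.616,.155,0]; p=[.652,-.120,0]; b=[.467,.372,0]
rings=[(ring(.071,.185)+c,(0,0,255)),(ring(.062,.165)+c,(0,255,255)),(ring(.064,.115)+p,(0,0,255)),(ring(.078,.055)+b,(0,0,255)),
(ring(.05,.0)+b,(0,255,255)),(ring(.033,.06)+[.449,.124,0],(255,0,255)),(ring(.033,.001)+[.449,.124,0],(255,0,255)),
(ring(.021,0)+[.429,-.234,0],(255,0,0)),(ring(.013,.068)+[.429,-.234,0],(255,0,0)),(ring(.015,0)+[.442,-.122,0],(255,0,0)),(ring(.010,.06)+[.442,-.122,0],(255,0,0))]
overlay('top',rings,(95,120,405,280),2.5,'pics/o1.png')
overlay('side',rings,(120,130,400,365),2.5,'pics/o2.png')
E
```

```text
(no output)
```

View pics/o1.png

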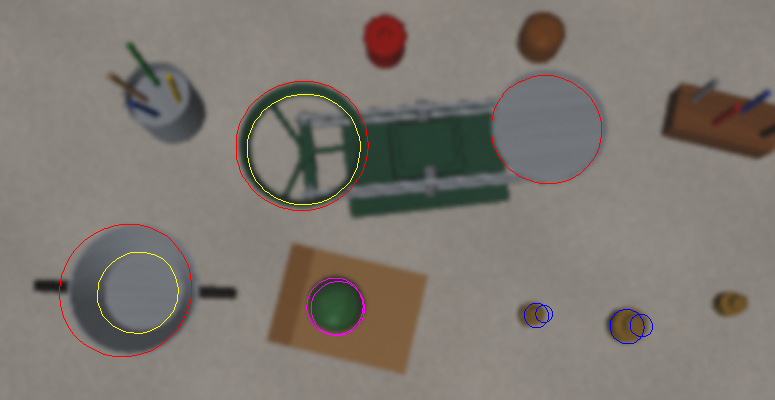

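View pics/o2.png

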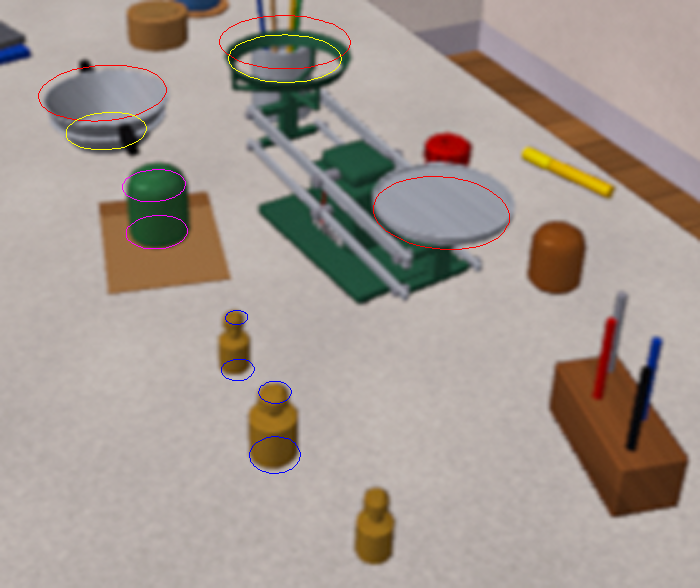

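The beam leans by the bowl's 120 g (0.09 rad), not at its stop; refit with the cradle at z ≈ 0.170 and the plate at ≈ 0.128.

```bash
python3 - <<'E'
from ov import *
S,T=cam('side'),cam('top')
def go(name,mod,obs,x0,z0=0):
    x,r=fit(mod,obs,x0,z0); print(name,np.round(x,4),np.round(r,1)); return x
# edge readings from crops, px (scale 2.5)
t=lambda a:[95+a[0]/2.5-.5,120+a[1]/2.5-.5,95+a[2]/2.5-.5,120+a[3]/2.5-.5]
s=lambda a:[120+a[0]/2.5-.5,130+a[1]/2.5-.5,120+a[2]/2.5-.5,130+a[3]/2.5-.5]
c=go('cradT',ring(.071,.1696),[(T,t([240,83,364,207]))],[.62,.15])
c2=go('cradTS',ring(.071,.1696),[(T,t([240,83,364,207])),(S,s([224,30,351,85]))],[.62,.15])
p=go('plT',ring(.065,.132),[(T,t([491,69,606,184]))],[.65,-.12])
p2=go('plTS',ring(.065,.132),[(T,t([491,69,606,184])),(S,s([373,166,513,240]))],[.65,-.12])
b=go('bowlT',ring(.078,.055),[(T,t([69,224,198,354]))],[.46,.37])
b2=go('bowlTS',ring(.078,.055),[(T,t([69,224,198,354])),(S,s([46,70,169,125]))],[.46,.37])
lu=[t([34,278,237,300])]
for q in ((34,285),(237,293)):
    uv=[95+q[0]/2.5-.5,120+q[1]/2.5-.5]; print('lug end',ray(T,uv,.055))
w=MOD['w200a_mid'];W=MOD['w500_mid']
x5=go('w500',W,[(T,t([607,307,648,343])),(S,s([249,382,299,466]))],[.43,-.23])
x2=go('w2m',w,[(T,t([518,302,546,326])),(S,s([218,311,250,373]))],[.44,-.12])
x3=go('w2r',w,[(T,t([714,291,748,317])),(S,s([355,488,394,563]))],[.45,-.34])
g=go('green',MOD['green_mid'],[(T,t([308,276,364,333])),(S,s([127,163,189,245]))],[.45,.12],.001)
def R_(r,z,x):return ring(r,z)+[x[0],x[1],0]
r=[(R_(.071,.1696,c),(0,0,255)),(R_(.065,.132,p),(0,0,255)),(R_(.078,.055,b),(0,0,255)),(R_(.05,.0,b),(0,255,255)),(R_(.021,0,x5),(255,0,0)),(R_(.013,.068,x5),(255,0,0))]
for q in(x2,x3): r+=[(R_(.015,0,q),(255,0,0)),(R_(.01,.06,q),(255,0,0))]
r+=[(R_(.033,.001,g),(255,0,255)),(R_(.033,.06,g),(255,0,255))]
overlay('top',r,(95,120,405,280),2.5,'pics/o3.png')
overlay('side',r,(120,130,400,365),2.5,'pics/o4.png')
E
```

```text
cradT [0.6203 0.1566] [-1.2 -0.7  1.2  0.6]
cradTS [0.6193 0.1547] [-0.5 -0.3  1.9  1.  -0.4 -0.9  0.7 -1.3]
plT [ 0.6517 -0.1197] [ 0.2  0.8 -0.2 -0.7]
plTS [ 0.6509 -0.1216] [ 0.9  1.1  0.5 -0.4 -0.  -1.6 -0.1 -1.7]
bowlT [0.4691 0.3628] [-0.6 -0.5  0.6  0.5]
bowlTS [0.4692 0.362 ] [-0.3 -0.6  0.9  0.4 -1.4 -0.9  0.7 -0.3]
lug end [0.47194569 0.4805851  0.055     ]
lug end [0.46419006 0.2404192  0.055     ]
w500 [ 0.4303 -0.229 ] [-0.4  0.   0.4 -0.1 -0.3 -1.9  0.2  1.1]
w2m [ 0.4423 -0.1139] [-0.1 -0.1  0.1  0.5 -0.2 -2.2  0.5  0.9]
w2r [ 0.4563 -0.3557] [-0.8  0.2  0.9  0.1 -0.4 -2.5  0.6  0.9]
green [0.4521 0.1238] [-0.3 -0.1  0.3 -0.1 -0.6 -1.1  0.5  1.4]
```

View pics/o3.png

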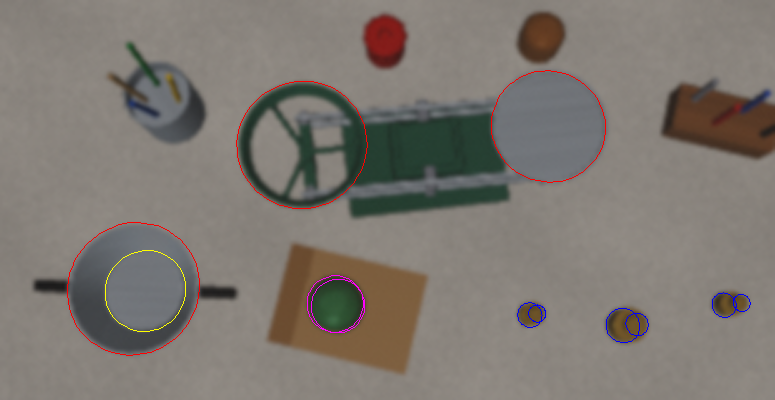

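View pics/o4.png

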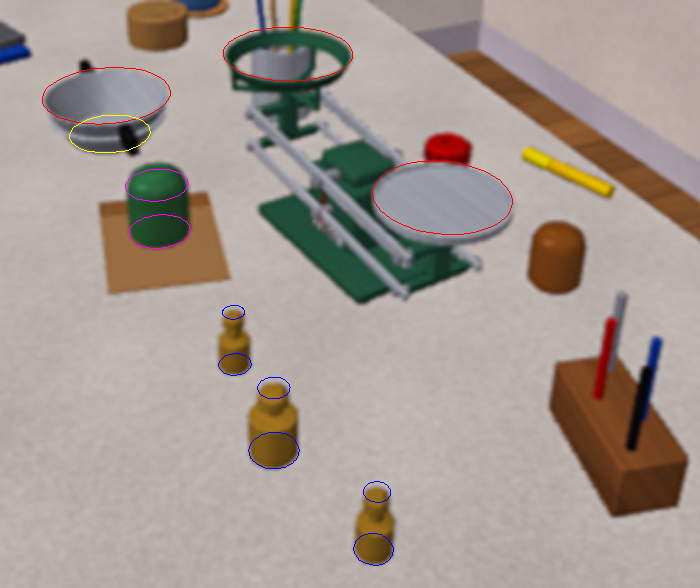

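```bash
cat > pl.py <<'E'
from h import *
import sys,math
def plan(target,jaw=None,step=.055,rstep=10.5,o=None,nmin=1,verbose=True):
    """target TCP xyz; jaw = desired world yaw (deg) of tool z axis (mod 180); rows simulated with shift in frame at row start"""
    o=o or ctrl.get_obs(); p=np.array(o['tool_pos']);M=R.from_rotvec(o['tool_rot'])
    print('t %.2f pos %s open %.4f F %s q %s'%(o['t'],np.round(p,4),o['opening'],np.round(o['contact_force'],1),np.round(o['q'],2)))
    m=M.as_matrix(); cur=math.degrees(math.atan2(m[1,2],m[0,2])); print('jaw yaw',round(cur,2),'y axis',np.round(m[:,1],3))
    # desired orientation
    if jaw is None: jaw=cur
    d=(jaw-cur+90)%180-90
    yaw=math.radians(cur+d); z=np.array([math.cos(yaw),math.sin(yaw),0]);y=np.array([0,0,-1.]);x=np.cross(y,z)
    G=R.from_matrix(np.c_[x,y,z]); rv=(M.inv()*G).as_rotvec(degrees=True)
    D=np.array(target)-p
    n=max(nmin,math.ceil(np.abs(rv).max()/rstep),math.ceil(np.linalg.norm(D)/step))
    print('rows',n,'dist',round(np.linalg.norm(D),4))
    for i in range(n):
        dl=M.inv().apply(D/n); r=rv/n
        print(' ',[round(float(v),4) for v in dl],[round(float(v),2) for v in r])
        M=M*R.from_rotvec(r,degrees=True)
E
python3 - <<'E'
from pl import *
plan([.4645,.258,.16],-1.9)
E
```

```text
t 1.55 pos [0.1399 0.6091 0.2453] open 0.0855 F [ 0.5 -0.5  0. ] q [ 1.23  0.05  1.61  0.    1.48 -0.12]
jaw yaw 77.06 y axis [-0.  0. -1.]
rows 9 dist 0.4857
  [0.0439, 0.0095, -0.0299] [0.0, 8.77, -0.0]
  [0.0479, 0.0095, -0.0229] [0.0, 8.77, -0.0]
  [0.0509, 0.0095, -0.0153] [0.0, 8.77, -0.0]
  [0.0526, 0.0095, -0.0074] [0.0, 8.77, -0.0]
  [0.0531, 0.0095, 0.0007] [0.0, 8.77, -0.0]
  [0.0524, 0.0095, 0.0088] [0.0, 8.77, -0.0]
  [0.0504, 0.0095, 0.0167] [0.0, 8.77, -0.0]
  [0.0473, 0.0095, 0.0242] [0.0, 8.77, -0.0]
  [0.043, 0.0095, 0.0311] [0.0, 8.77, -0.0]
```

servo_tool:
  delta_pos:
    - [0.044, 0.0095, -0.03]
    - [0.048, 0.0095, -0.023]
    - [0.051, 0.0095, -0.0155]
    - [0.0525, 0.0095, -0.0075]
    - [0.053, 0.0095, 0.0005]
  dr:
    - [0, 8.8, 0]
    - [0, 8.8, 0]
    - [0, 8.8, 0]
    - [0, 8.8, 0]
    - [0, 8.8, 0]
  grip: [0.5, 0.5, 0.5, 0.5, 0.5]
  grip_force: 60

```text
t: 2.17
tool_pos: [0.3214, 0.4098, 0.1982]
tool_rot: [-1.418, 0.787, -0.788]
contact_force: [0.6, 0.2, 1.1]
opening: 0.0426
```

```bash
python3 - <<'E'
from pl import *
plan([.4645,.258,.16],-1.9)
E
```

```text
t 2.17 pos [0.3214 0.4098 0.1982] open 0.0426 F [0.6 0.2 1.1] q [ 0.76 -0.17  1.91  0.    1.4   0.2 ]
jaw yaw 32.05 y axis [ 0.003  0.004 -1.   ]
rows 4 dist 0.2121
  [0.0512, 0.0095, 0.0101] [-0.06, 8.49, -0.05]
  [0.0491, 0.0095, 0.0176] [-0.06, 8.49, -0.05]
  [0.046, 0.0095, 0.0247] [-0.06, 8.49, -0.05]
  [0.0418, 0.0095, 0.0312] [-0.06, 8.49, -0.05]
```

servo_tool:
  delta_pos:
    - [0.051, 0.0095, 0.01]
    - [0.049, 0.0095, 0.0175]
    - [0.046, 0.0095, 0.0245]
    - [0.042, 0.0095, 0.031]
    - [0, 0, 0]
  dr:
    - [0, 8.5, 0]
    - [0, 8.5, 0]
    - [0, 8.5, 0]
    - [0, 8.5, 0]
    - [0, 0, 0]
  grip: [0.5, 0.5, 0.5, 0.5, 0.5]

```text
t: 2.8
tool_pos: [0.4684, 0.2489, 0.1594]
tool_rot: [-1.172, 1.252, -1.251]
contact_force: [-1.3, 0.6, 0.2]
opening: 0.0426
```

```bash
python3 - <<'E'
from pl import *
plan([.4645,.258,.09],-1.9)
c=cam('wrist'); im=ctrl.get_image('wrist')
b=np.array([.468,.362,0]); Y=np.array([.032,.9995,0]);X=np.array([.9995,-.032,0])
g=im[:,:,::-1].copy()
lug=np.array([b-Y*a+X*s+[0,0,.055] for a,s in((.075,-.007),(.119,-.007),(.119,.007),(.075,.007))])
for P in(lug,ring(.078,.055)+b):
    cv2.polylines(g,[proj(c,P).astype(int).reshape(-1,1,2)],True,(0,0,255),1)
cv2.imwrite('pics/w1.png',g)
E
```

```text
t 2.80 pos [0.4684 0.2489 0.1594] open 0.0426 F [-1.3  0.6  0.2] q [ 0.35 -0.11  1.92  0.    1.33  0.4 ]
jaw yaw -3.4 y axis [ 0.005  0.006 -1.   ]
rows 2 dist 0.0701
  [-0.0042, 0.0347, -0.0024] [-0.15, -0.75, -0.17]
  [-0.0044, 0.0347, -0.0023] [-0.15, -0.75, -0.17]
```

View pics/w1.png

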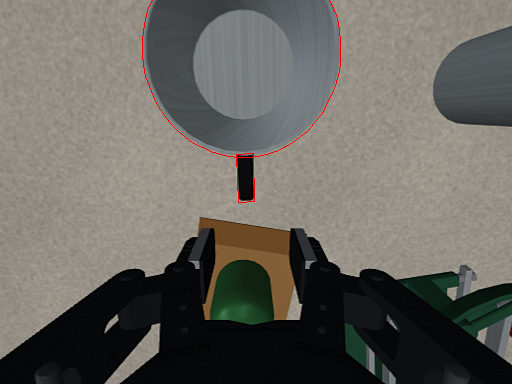

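The wrist view shows the lug at (246,178), inside the projected outline to about 1 px, so the bowl estimate holds. Going down.

servo_tool:
  delta_pos:
    - [-0.0045, 0.035, -0.0025]
    - [-0.0045, 0.035, -0.0025]
    - [0, 0, 0]
  dr:
    - [-0.15, -0.75, -0.2]
    - [-0.15, -0.75, -0.2]
    - [0, 0, 0]
  grip: [0.5, 0.5, 0.5]

```text
t: 3.22
tool_pos: [0.4628, 0.2631, 0.0907]
tool_rot: [-1.194, 1.226, -1.227]
contact_force: [-0.6, 1.2, -0.7]
opening: 0.0431
```

```bash
python3 - <<'E'
from pl import *
plan([.4647,.2587,.038],-1.9,step=.03)
E
```

```text
t 3.23 pos [0.4628 0.2631 0.0907] open 0.0431 F [-0.6  1.2 -0.7] q [ 0.38 -0.02  1.96  0.    1.2   0.4 ]
jaw yaw -1.38 y axis [ 0.003  0.002 -1.   ]
rows 2 dist 0.0529
  [0.0023, 0.0263, 0.0009] [-0.08, 0.26, -0.06]
  [0.0022, 0.0263, 0.001] [-0.08, 0.26, -0.06]
```

servo_tool:
  delta_pos:
    - [0.0022, 0.0265, 0.001]
    - [0.0022, 0.0265, 0.001]
    - [0, 0, 0]
  dr:
    - [0, -0.25, 0]
    - [0, -0.25, 0]
    - [0, 0, 0]
  grip: [0.5, 0.5, 0.5]

```text
t: 3.6
tool_pos: [0.467, 0.2626, 0.0428]
tool_rot: [-1.192, 1.211, -1.217]
contact_force: [0.0, 0.1, -0.4]
opening: 0.0428
```

```bash
python3 - <<'E'
from pl import *
plan([.4647,.2587,.038],-1.9,step=.03)
im=ctrl.get_image('wrist');cv2.imwrite('pics/w2.png',im[:,:,::-1])
E
```

```text
t 3.60 pos [0.467  0.2626 0.0428] open 0.0428 F [ 0.   0.1 -0.4] q [0.37 0.05 1.98 0.   1.1  0.38]
jaw yaw -0.55 y axis [ 0.011  0.006 -1.   ]
rows 1 dist 0.0066
  [0.004, 0.0047, -0.0023] [-0.61, 1.35, -0.34]
```

View pics/w2.png

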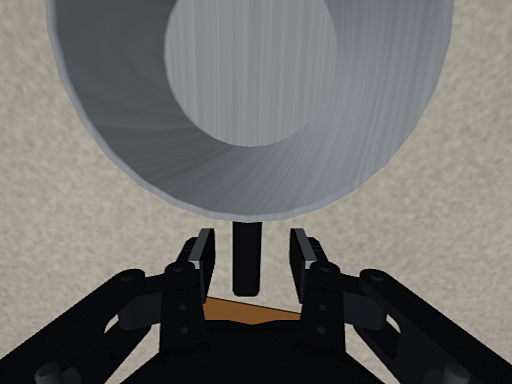

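The lug sits between the fingers at (247,258). A small correction, then close.

servo_tool:
  delta_pos:
    - [0.0035, 0.0045, -0.002]
    - [0, 0, 0]
    - [0, 0, 0]
    - [0, 0, 0]
    - [0, 0, 0]
  dr:
    - [-0.6, 1.3, -0.3]
    - [0, 0, 0]
    - [0, 0, 0]
    - [0, 0, 0]
    - [0, 0, 0]
  grip: [0.5, 0.1, 0.0, 0.0, 0.0]
  grip_force: 90

```text
t: 4.28
tool_pos: [0.4688, 0.2611, 0.0447]
tool_rot: [-1.183, 1.229, -1.235]
contact_force: [-0.5, -0.1, -1.7]
opening: 0.0121
```

```bash
python3 - <<'E'
from pl import *
plan([.4647,.2587,.2],None,step=.03)
E
```

```text
t 4.28 pos [0.4688 0.2611 0.0447] open 0.0121 F [-0.5 -0.1 -1.7] q [0.37 0.05 1.97 0.   1.11 0.4 ]
jaw yaw -1.9 y axis [ 0.01   0.004 -1.   ]
rows 6 dist 0.1553
  [0.0003, -0.0259, -0.0004] [-0.09, 0.0, -0.05]
  [0.0003, -0.0259, -0.0005] [-0.09, 0.0, -0.05]
  [0.0003, -0.0259, -0.0005] [-0.09, 0.0, -0.05]
  [0.0004, -0.0259, -0.0006] [-0.09, 0.0, -0.05]
  [0.0004, -0.0259, -0.0006] [-0.09, 0.0, -0.05]
  [0.0004, -0.0259, -0.0006] [-0.09, 0.0, -0.05]
```

servo_tool:
  delta_pos:
    - [0, -0.02, 0]
    - [0, -0.03, 0]
    - [0, -0.03, 0]
    - [0, -0.03, 0]
    - [0, 0, 0]
  dr:
    - [0, 0, 0]
    - [0, 0, 0]
    - [0, 0, 0]
    - [0, 0, 0]
    - [0, 0, 0]
  grip: [0, 0, 0, 0, 0]

```text
t: 4.9
tool_pos: [0.466, 0.2594, 0.1547]
tool_rot: [-1.189, 1.231, -1.235]
contact_force: [0.7, 0.3, -1.2]
opening: 0.0122
```

```bash
python3 - <<'E'
from pl import *
plan([.4647,.2587,.25],None,step=.03)
im=ctrl.get_image('side');cv2.imwrite('pics/s3.png',cv2.resize(im[100:340,80:400][:,:,::-1],None,fx=2.4,fy=2.4))
E
```

```text
t 4.90 pos [0.466  0.2594 0.1547] open 0.0122 F [ 0.7  0.3 -1.2] q [ 0.37 -0.1   1.91 -0.    1.32  0.4 ]
jaw yaw -1.91 y axis [ 0.004  0.001 -1.   ]
rows 4 dist 0.0953
  [0.0002, -0.0238, -0.0002] [-0.06, 0.0, -0.02]
  [0.0002, -0.0238, -0.0003] [-0.06, 0.0, -0.02]
  [0.0002, -0.0238, -0.0003] [-0.06, 0.0, -0.02]
  [0.0002, -0.0238, -0.0003] [-0.06, 0.0, -0.02]
```

View pics/s3.png

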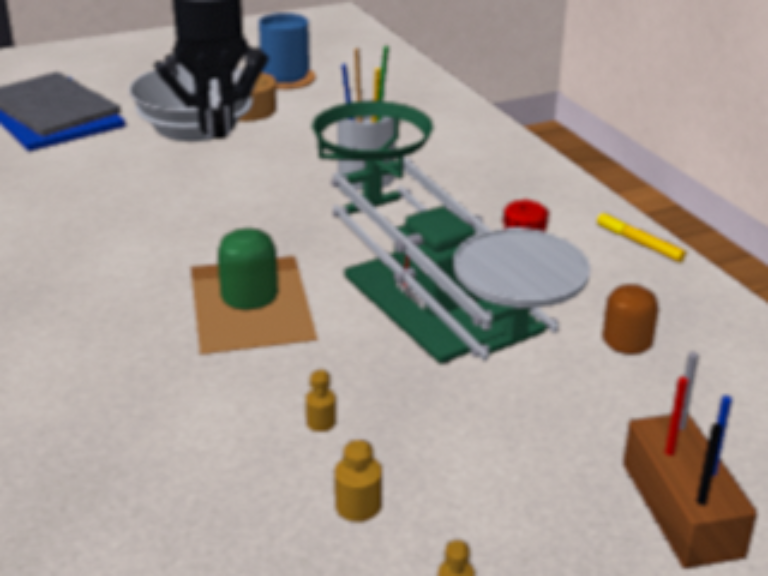

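Bowl is lifted and looks level. Carry it up and turn it 90° so the held lug faces the robot.

servo_tool:
  delta_pos:
    - [0, -0.04, 0]
    - [0, -0.04, 0]
    - [0, -0.04, 0]
    - [0, 0, 0]
  dr:
    - [0, 0, 0]
    - [0, 0, 0]
    - [0, 4, 0]
    - [0, 8, 0]
  grip: [0, 0, 0, 0]

```text
t: 5.45
tool_pos: [0.4613, 0.2573, 0.2646]
tool_rot: [-1.098, 1.397, -1.391]
contact_force: [0.3, -0.1, -1.3]
opening: 0.0121
```

```bash
python3 - <<'E'
from pl import *
plan([.519,.156,.27],-90,step=.03,rstep=9.5)
E
```

```text
t 5.45 pos [0.4613 0.2573 0.2646] open 0.0121 F [ 0.3 -0.1 -1.3] q [ 0.37 -0.18  1.8  -0.    1.54  0.62]
jaw yaw -14.28 y axis [-0.015 -0.007 -1.   ]
rows 8 dist 0.1167
  [0.0105, -0.0007, 0.0101] [0.03, 9.47, 0.13]
  [0.0087, -0.0007, 0.0117] [0.03, 9.47, 0.13]
  [0.0067, -0.0007, 0.013] [0.03, 9.47, 0.13]
  [0.0044, -0.0007, 0.0139] [0.03, 9.47, 0.13]
  [0.0021, -0.0007, 0.0144] [0.03, 9.47, 0.13]
  [-0.0003, -0.0007, 0.0146] [0.03, 9.47, 0.13]
  [-0.0027, -0.0007, 0.0143] [0.03, 9.47, 0.13]
  [-0.005, -0.0007, 0.0137] [0.03, 9.47, 0.13]
```

servo_tool:
  delta_pos:
    - [0.0105, -0.001, 0.01]
    - [0.0085, -0.001, 0.0115]
    - [0.0065, -0.001, 0.013]
    - [0.0045, -0.001, 0.014]
    - [0.002, -0.001, 0.0145]
  dr:
    - [0, 9.5, 0.1]
    - [0, 9.5, 0.1]
    - [0, 9.5, 0.1]
    - [0, 9.5, 0.1]
    - [0, 9.5, 0.1]
  grip: [0, 0, 0, 0, 0]

```text
t: 6.08
tool_pos: [0.4931, 0.1915, 0.2553]
tool_rot: [-0.5, 1.975, -1.972]
contact_force: [-0.2, -1.2, -1.2]
opening: 0.0125
```

```bash
python3 - <<'E'
from pl import *
plan([.519,.156,.25],-90,step=.03,rstep=9)
E
```

```text
t 6.08 pos [0.4931 0.1915 0.2553] open 0.0125 F [-0.2 -1.2 -1.2] q [ 0.23 -0.16  1.81  0.    1.53  1.33]
jaw yaw -63.28 y axis [-0.03  -0.006 -1.   ]
rows 3 dist 0.0443
  [-0.0024, 0.0016, 0.0145] [0.02, 8.91, 0.59]
  [-0.0046, 0.0016, 0.0139] [0.02, 8.91, 0.59]
  [-0.0067, 0.0017, 0.013] [0.02, 8.91, 0.59]
```

servo_tool:
  delta_pos:
    - [-0.0025, 0, 0.0145]
    - [-0.0045, 0, 0.014]
    - [-0.0065, 0, 0.013]
    - [0, 0, 0]
    - [0, 0, 0]
  dr:
    - [0, 9, 0.6]
    - [0, 9, 0.6]
    - [0, 9, 0.6]
    - [0, 0, 0]
    - [0, 0, 0]
  grip: [0, 0, 0, 0, 0]

```text
t: 6.7
tool_pos: [0.5148, 0.1534, 0.241]
tool_rot: [0.002, -2.2, 2.204]
contact_force: [0.4, 0.1, -1.3]
opening: 0.0121
```

```bash
cat > rim.py <<'E'
from pl import *
o=ctrl.get_obs();c=cam('wrist'); im=ctrl.get_image('wrist')
cv2.imwrite(sys.argv[1],im[:,:,::-1])
print(np.round(proj(c,o['tool_pos']),1), c['eye']-o['tool_pos'])
E
python3 rim.py pics/w4.png; python3 - <<'E'
from pl import *
plan([.519,.156,.25],-90)
im=ctrl.get_image('top');cv2.imwrite('pics/t4.png',cv2.resize(im[100:300,150:400][:,:,::-1],None,fx=3,fy=3))
im=ctrl.get_image('side');cv2.imwrite('pics/s4.png',cv2.resize(im[60:260,130:380][:,:,::-1],None,fx=3,fy=3))
E
```

```text
[[252.6 252.5]] [ 0.07533278 -0.00073566  0.12828337]
t 6.75 pos [0.5147 0.1534 0.241 ] open 0.0125 F [ 0.2  0.  -1.3] q [ 0.15 -0.14  1.81  0.    1.5   1.74]
jaw yaw -91.09 y axis [-0.02  -0.002 -1.   ]
rows 1 dist 0.0103
  [-0.0041, -0.0091, -0.0027] [-0.1, -1.09, 1.17]
```

View pics/w4.png

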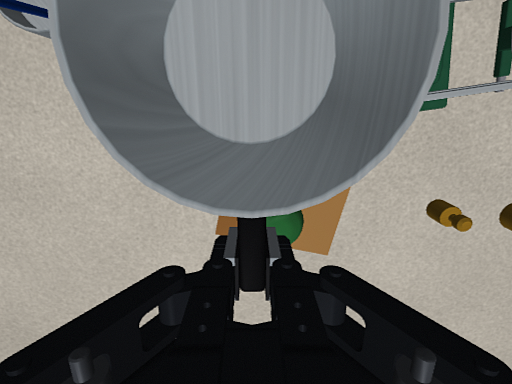

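View pics/t4.png

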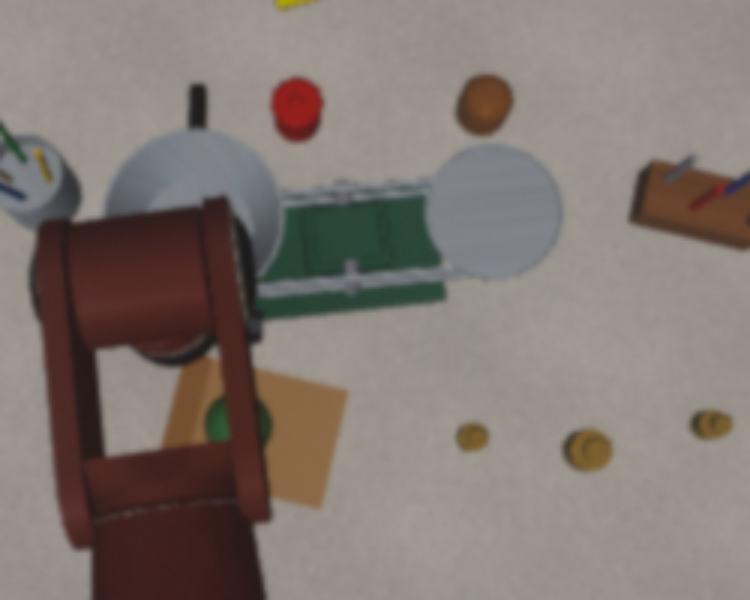

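View pics/s4.png

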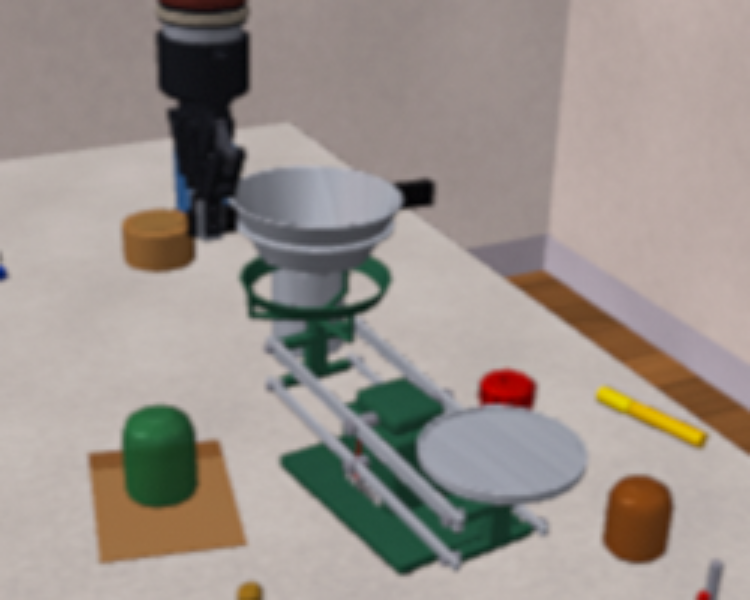

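```bash
cat > rimfit.py <<'E'
from pl import *
def rimfit(show=None):
    o=ctrl.get_obs();c=cam('wrist'); im=ctrl.get_image('wrist')
    g=cv2.GaussianBlur(im,(3,3),0).astype(float)
    p=np.array(o['tool_pos']); M=R.from_rotvec(o['tool_rot']).as_matrix()
    # start: bowl axis at TCP - .101*x_tool ; find edge pts along model normals
    ctr=p-M[:,0]*.101; zr=p[2]+.0103
    x=np.array([ctr[0],ctr[1],zr,0.,0.])
    def model(x,a):
        P=np.c_[.078*np.cos(a),.078*np.sin(a),0*a]; Rt=R.from_rotvec([x[3],x[4],0]).as_matrix()
        return proj(c,P@Rt.T+x[:3])
    a=np.linspace(0,2*np.pi,240,endpoint=False)
    for it in range(6):
        uv=model(x,a); uo=(model(x,a)-proj(c,x[:3])); nrm=uo/np.linalg.norm(uo,axis=1,keepdims=True)
        ks=np.arange(-12,12.1,.5) if it<3 else np.arange(-5,5.1,.5); pts=[];aa=[]
        for u,n,ai in zip(uv,nrm,a):
            s=u+ks[:,None]*n
            if s.min()<2 or s[:,0].max()>509 or s[:,1].max()>381: continue
            if abs(s[:,0].mean()-252)<25 and s[:,1].mean()>150: continue
            v=cv2.remap(g.astype(np.float32),s[:,0].astype(np.float32).reshape(1,-1),s[:,1].astype(np.float32).reshape(1,-1),cv2.INTER_LINEAR)[0]
            # colour-ratio: bowl is bluish-grey, desk warm: use b-r
            w=v[:,2]-v[:,0]; d=w[:-4]-w[4:]
            k=d.argmax()
            if d[k]>12: pts.append(s[k+2]);aa.append(ai)
        pts=np.array(pts);aa=np.array(aa)
        # fix tilt at first
        f=lambda y:np.r_[(model(y,aa)-pts).ravel(),y[3:]*200]
        x=least_squares(f,x,loss='soft_l1').x
    r=f(x)[:-2].reshape(-1,2)
    print('pts',len(aa),'rms',np.sqrt((r**2).mean()),'centre',np.round(x,4),'rel TCP tool',np.round(M.T@(x[:3]-p),4))
    if show:
        h=im[:,:,::-1].copy(); cv2.polylines(h,[model(x,a).astype(int).reshape(-1,1,2)],True,(0,0,255),1)
        for q in pts: cv2.circle(h,tuple(int(v) for v in q),1,(0,255,0),-1)
        cv2.imwrite(show,h)
    return x
if __name__=='__main__': rimfit(sys.argv[1])
E
python3 rimfit.py pics/r1.png
```

```text
pts 96 rms 0.7046221881288464 centre [ 0.6164  0.1522  0.2511  0.0226 -0.0293] rel TCP tool [-0.1011 -0.0109 -0.0006]
```

View pics/r1.png

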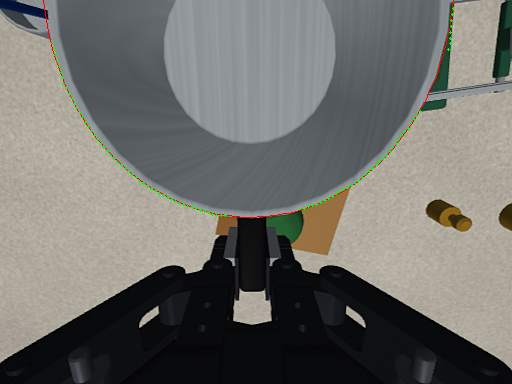

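```bash
python3 - <<'E'
from h import *
S,T=cam('side'),cam('top')
b=ring(.078,.251)+[.6164,.1522,0]
print('pred bowl side',bb(proj(S,b)),'meas',130+237/3,130+402/3,'top',60+168/3)
print('pred bowl top',bb(proj(T,b)),'meas',150+105/3,150+282/3,'top',100+128/3)
r=ring(.071,.1696)+[.620,.156,0]
print('pred ring side',bb(proj(S,r)),'meas',130+241/3,130+391/3,60+254/3)
print('pred ring top',bb(proj(T,r)),'meas',190.6,240.2,152.8,202.4)
E
```

```text
pred bowl side [204.66180783 113.24689055 263.64940213 134.60102525] meas 209.0 264.0 top 116.0
pred bowl top [183.00312451 142.13911972 245.0003148  202.64618913] meas 185.0 244.0 top 142.66666666666666
pred ring side [208.79980773 140.41476773 260.5495803  161.90340192] meas 210.33333333333331 260.33333333333337 144.66666666666669
pred ring top [189.5129766  152.13982719 241.5347609  203.03530695] meas 190.6 240.2 152.8 202.4
```

servo_tool:
  delta_pos:
    - [-0.0042, 0.01, -0.0035]
    - [0, 0.01, 0]
    - [0, 0.01, 0]
    - [0, 0, 0]
  dr:
    - [0, -1, 1.2]
    - [0, 0, 0]
    - [0, 0, 0]
    - [0, 0, 0]
  grip: [0, 0, 0, 0]

```text
t: 7.4
tool_pos: [0.5195, 0.1578, 0.2119]
tool_rot: [0.004, 2.217, -2.22]
contact_force: [-0.3, -0.4, -1.2]
opening: 0.0123
```

```bash
python3 - <<'E'
from pl import *
plan([.519,.157,.2],-90)
im=ctrl.get_image('side');cv2.imwrite('pics/s5.png',cv2.resize(im[60:260,130:380][:,:,::-1],None,fx=3,fy=3))
E
```

```text
t 7.40 pos [0.5195 0.1578 0.2119] open 0.0123 F [-0.3 -0.4 -1.2] q [ 0.16 -0.12  1.84 -0.    1.42  1.73]
jaw yaw -89.96 y axis [ 0.004 -0.001 -1.   ]
rows 1 dist 0.0119
  [0.0005, 0.0119, 0.0008] [-0.08, 0.04, -0.26]
```

View pics/s5.png

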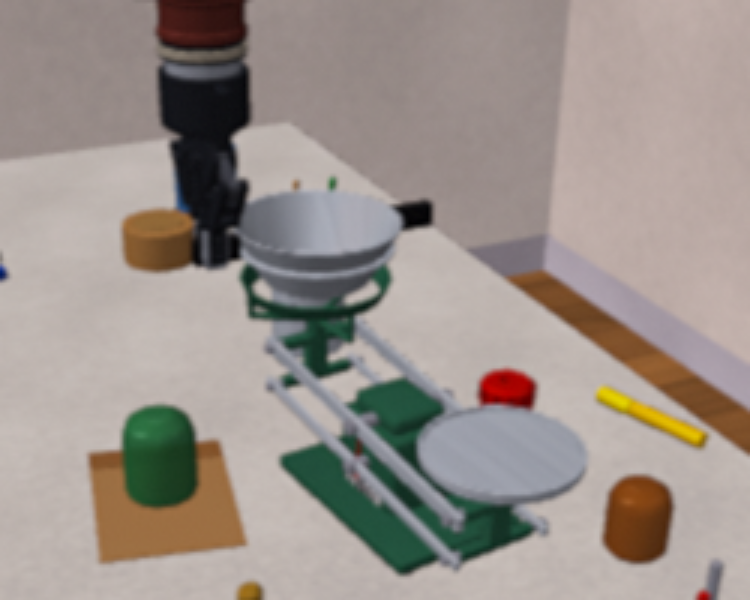

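The bowl foot is entering the ring, well centred (rim ~(321,225), ring ~(316,285)). Lowering on in small steps while watching the force.

servo_tool:
  delta_pos:
    - [0, 0.01, 0]
    - [0, 0.008, 0]
    - [0, 0, 0]
  dr:
    - [0, 0, 0]
    - [0, 0, 0]
    - [0, 0, 0]
  grip: [0, 0, 0]

```text
t: 7.82
tool_pos: [0.5202, 0.1577, 0.1939]
tool_rot: [0.007, 2.217, -2.219]
contact_force: [-0.1, 0.0, -0.8]
opening: 0.0124
```

```bash
python3 - <<'E'
from pl import *
plan([.519,.157,.19],-90)
im=ctrl.get_image('side');cv2.imwrite('pics/s6.png',cv2.resize(im[60:260,130:380][:,:,::-1],None,fx=3,fy=3))
E
```

```text
t 7.83 pos [0.5202 0.1577 0.1939] open 0.0124 F [-0.1  0.  -0.8] q [ 0.16 -0.11  1.86 -0.    1.39  1.73]
jaw yaw -89.98 y axis [ 0.006 -0.001 -1.   ]
rows 1 dist 0.0041
  [0.0012, 0.0039, 0.0007] [-0.06, 0.02, -0.36]
```

View pics/s6.png

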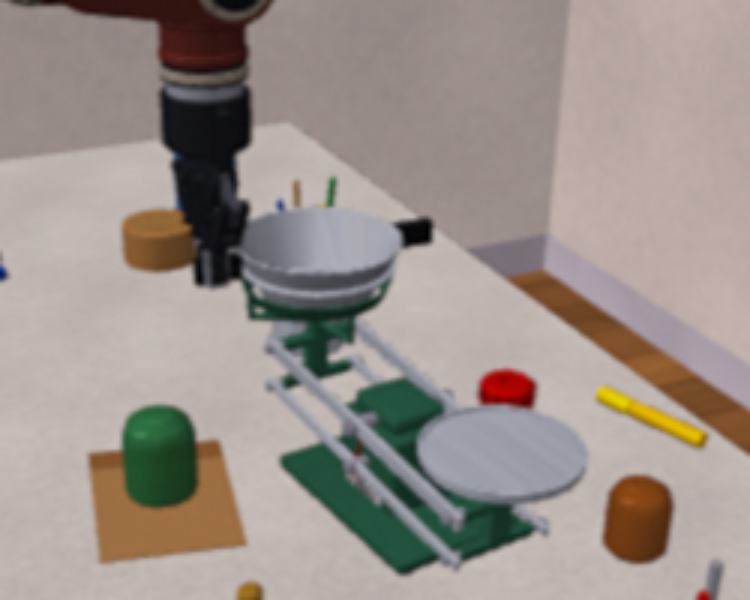

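servo_tool:
  delta_pos:
    - [0.0005, 0.006, 0]
    - [0, 0.003, 0]
    - [0, 0, 0]
  dr:
    - [0, 0, -0.3]
    - [0, 0, 0]
    - [0, 0, 0]
  grip: [0, 0, 0]

```text
t: 8.25
tool_pos: [0.5196, 0.1575, 0.185]
tool_rot: [0.0, 2.219, -2.223]
contact_force: [-1.2, -0.7, -1.5]
opening: 0.012
```

```bash
python3 - <<'E'
from pl import *
plan([.519,.157,.19],-90)
im=ctrl.get_image('side');cv2.imwrite('pics/s7.png',cv2.resize(im[60:260,130:380][:,:,::-1],None,fx=3,fy=3))
E
python3 rimfit.py pics/r2.png
```

```text
t 8.25 pos [0.5196 0.1575 0.185 ] open 0.0120 F [-1.2 -0.7 -1.5] q [ 0.16 -0.1   1.86 -0.    1.38  1.73]
jaw yaw -89.99 y axis [ 0.    -0.002 -1.   ]
rows 1 dist 0.005
  [0.0006, -0.005, 0.0005] [-0.09, 0.01, -0.01]
pts 87 rms 0.6053554535807609 centre [ 0.6208  0.1577  0.1947  0.0384 -0.0228] rel TCP tool [-0.1012 -0.0095 -0.0002]
```

View pics/s7.png

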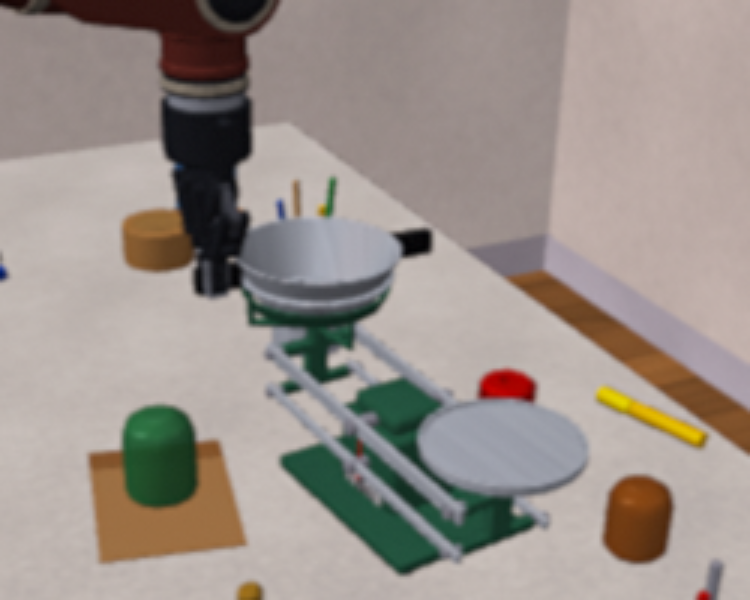

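The plate has started to rise, so the bowl bears on the ring. Follow it down a little further and let go.

servo_tool:
  delta_pos:
    - [0, 0.004, 0]
    - [0, 0.004, 0]
    - [0, 0, 0]
    - [0, 0, 0]
    - [0, 0, 0]
  dr:
    - [0, 0, 0]
    - [0, 0, 0]
    - [0, 0, 0]
    - [0, 0, 0]
    - [0, 0, 0]
  grip: [0, 0, 0, 0.3, 0.5]

```text
t: 8.98
tool_pos: [0.5208, 0.1578, 0.178]
tool_rot: [0.004, 2.219, -2.22]
contact_force: [-0.9, -0.3, 0.3]
opening: 0.0422
```

servo_tool:
  delta_pos:
    - [0, 0, 0]
    - [0, 0, 0]
    - [0, -0.02, 0]
    - [0, -0.04, 0]
    - [0, -0.04, 0]
  dr:
    - [0, 0, 0]
    - [0, 0, 0]
    - [0, 0, 0]
    - [0, 0, 0]
    - [0, 0, 0]
  grip: [0.5, 0.5, 0.5, 0.5, 0.5]

```text
t: 9.6
tool_pos: [0.5193, 0.1578, 0.28]
tool_rot: [-0.0, 2.22, -2.222]
contact_force: [-0.2, -0.7, -0.3]
opening: 0.0425
```

```bash
python3 - <<'E'
from pl import *
plan([.452,.124,.2],-90)
im=ctrl.get_image('side');cv2.imwrite('pics/s8.png',cv2.resize(im[60:260,130:380][:,:,::-1],None,fx=3,fy=3))
im=ctrl.get_image('wrist');cv2.imwrite('pics/w8.png',im[:,:,::-1])
E
```

```text
t 9.60 pos [0.5193 0.1578 0.28  ] open 0.0425 F [-0.2 -0.7 -0.3] q [ 0.16 -0.16  1.76 -0.    1.54  1.73]
jaw yaw -89.97 y axis [ 0.    -0.001 -1.   ]
rows 2 dist 0.1099
  [0.0337, 0.04, 0.0169] [-0.03, 0.01, -0.0]
  [0.0337, 0.04, 0.0169] [-0.03, 0.01, -0.0]
```

View pics/s8.png

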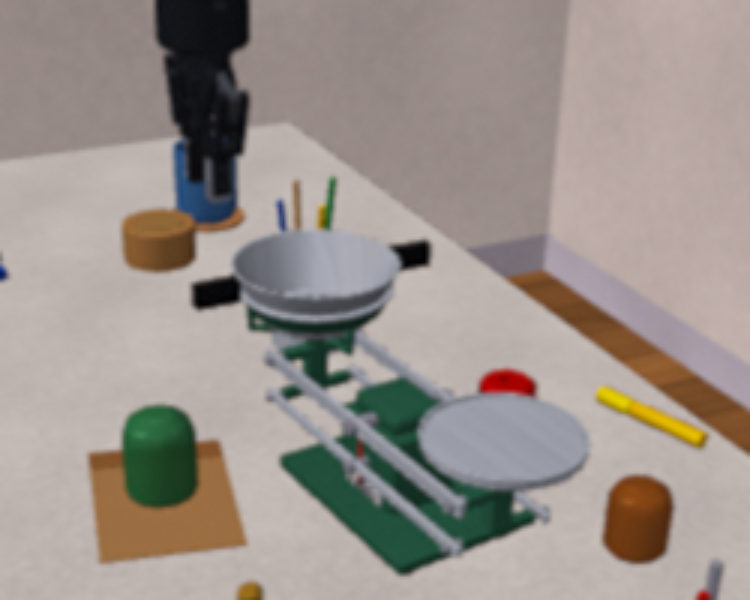

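View pics/w8.png

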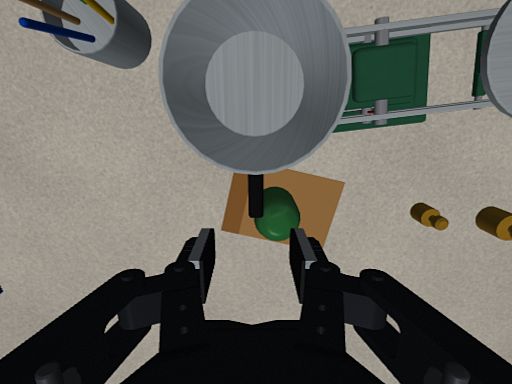

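The bowl is home and the beam looks near level. Check the bowl's seating with the wrist camera, then go for the green paperweight.

```bash
sed -i 's/def rimfit(show=None)/def rimfit(show=None,init=None)/; s/    x=np.array(\[ctr\[0\],ctr\[1\],zr,0.,0.\])/    x=np.array([ctr[0],ctr[1],zr,0.,0.]) if init is None else np.array(list(init)+[0.,0.])/' rimfit.py
python3 - <<'E'
from rimfit import *
rimfit('pics/r3.png',[.6195,.157,.1835])
c=cam('wrist'); im=ctrl.get_image('wrist')
for uv in((277,214),):
    pass
S,T=cam('side'),cam('top')
ims=ctrl.get_image('side')
def ext(im,box):
    x0,y0,x1,y1=box;h=cv2.cvtColor(im[y0:y1,x0:x1],cv2.COLOR_RGB2HSV)
    m=((h[...,0]>45)&(h[...,0]<85)&(h[...,1]>100)).astype(np.uint8)
    v,u=np.nonzero(m); return [u.min()+x0-.5,v.min()+y0-.5,u.max()+x0+.5,v.max()+y0+.5]
e=ext(ims,(160,185,205,235)); print(e)
x,r=fit(MOD['green_mid'],[(S,e)],[.45,.12],.001);print(x,r)
E
```

```text
pts 117 rms 0.4405986692327679 centre [0.6195 0.1567 0.1814 0.001  0.0012] rel TCP tool [-0.0962  0.1054  0.0018]
[np.float64(170.5), np.float64(195.5), np.float64(194.5), np.float64(228.5)]
[0.45101855 0.12155261] [-0.95229138 -1.4517775   1.02628065  0.87856599]
```

View pics/r3.png

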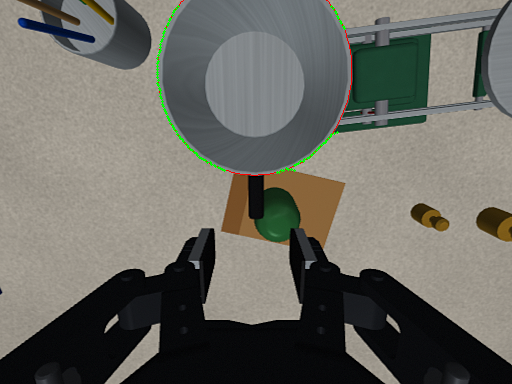

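Bowl is home: rim centre (0.6195, 0.1567), level to 0.001 rad. The lug now stands near the space above the green weight, so I'll turn the tool 180° (camera on the robot's side) and lean it 15° away from the lug.

```bash
cat > pl.py <<'E'
from h import *
import sys,math
def plan(target,jaw=None,step=.055,rstep=10.5,tilt=0,nmin=1,full=False):
    o=ctrl.get_obs(); p=np.array(o['tool_pos']);M=R.from_rotvec(o['tool_rot'])
    print('t %.2f pos %s open %.4f F %s q %s'%(o['t'],np.round(p,4),o['opening'],np.round(o['contact_force'],1),np.round(o['q'],2)))
    m=M.as_matrix(); cur=math.degrees(math.atan2(m[1,2],m[0,2])); print('jaw yaw',round(cur,2),'y axis',np.round(m[:,1],3))
    if jaw is None: jaw=cur
    d=jaw-cur if full else (jaw-cur+90)%180-90
    yaw=math.radians(cur+d); z=np.array([math.cos(yaw),math.sin(yaw),0])
    hdir=np.cross(np.array([0,0,1.]),z)  # horizontal, perpendicular to jaw
    if hdir[0]<0: hdir=-hdir
    t=math.radians(tilt); y=np.array([0,0,-1.])*math.cos(t)+hdir*math.sin(t); x=np.cross(y,z)
    G=R.from_matrix(np.c_[x,y,z]); rv=(M.inv()*G).as_rotvec(degrees=True)
    D=np.array(target)-p
    n=max(nmin,math.ceil(np.abs(rv).max()/rstep),math.ceil(np.linalg.norm(D)/step))
    print('rows',n,'dist',round(np.linalg.norm(D),4))
    for i in range(n):
        dl=M.inv().apply(D/n); r=rv/n
        print(' ',[round(float(v),4) for v in dl],[round(float(v),2) for v in r])
        M=M*R.from_rotvec(r,degrees=True)
E
python3 - <<'E'
from pl import *
plan([.45,.135,.27],0,full=True,rstep=10.6)
E
```

```text
t 9.85 pos [0.5194 0.1578 0.2783] open 0.0429 F [ 0.9 -0.3 -0.3] q [ 0.16 -0.16  1.76 -0.    1.54  1.73]
jaw yaw -89.97 y axis [ 0.    -0.001 -1.   ]
rows 9 dist 0.0735
  [0.0077, 0.0009, 0.0025] [-0.01, -10.0, 0.0]
  [0.008, 0.0009, 0.0012] [-0.01, -10.0, 0.0]
  [0.0081, 0.0009, -0.0003] [-0.01, -10.0, 0.0]
  [0.0079, 0.0009, -0.0017] [-0.01, -10.0, 0.0]
  [0.0075, 0.0009, -0.003] [-0.01, -10.0, 0.0]
  [0.0069, 0.0009, -0.0043] [-0.01, -10.0, 0.0]
  [0.006, 0.0009, -0.0054] [-0.01, -10.0, 0.0]
  [0.005, 0.0009, -0.0064] [-0.01, -10.0, 0.0]
  [0.0038, 0.0009, -0.0072] [-0.01, -10.0, 0.0]
```

servo_tool:
  delta_pos:
    - [0.008, 0, 0.0025]
    - [0.008, 0, 0.001]
    - [0.008, 0, -0.0005]
    - [0.008, 0, -0.0015]
    - [0.0075, 0, -0.003]
  dr:
    - [0, -10.5, 0]
    - [0, -10.5, 0]
    - [0, -10.5, 0]
    - [0, -10.5, 0]
    - [0, -10.5, 0]
  grip: [0.7, 1, 1, 1, 1]

```text
t: 10.48
tool_pos: [0.4764, 0.1435, 0.2703]
tool_rot: [-0.857, 1.664, -1.658]
contact_force: [0.3, 0.6, -0.2]
opening: 0.0854
```

servo_tool:
  delta_pos:
    - [0.007, 0, -0.0045]
    - [0.006, 0, -0.0055]
    - [0.005, 0, -0.0065]
    - [0.004, 0, -0.007]
    - [0, 0, 0]
  dr:
    - [0, -10.5, 0]
    - [0, -10.5, 0]
    - [0, -10.5, 0]
    - [0, -10.5, 0]
    - [0, -10.5, 0]
  grip: [1, 1, 1, 1, 1]

```text
t: 11.1
tool_pos: [0.4408, 0.1297, 0.2623]
tool_rot: [-1.361, 1.001, -0.966]
contact_force: [-0.4, 0.5, 0.3]
opening: 0.0856
```

```bash
python3 - <<'E'
from pl import *
plan([.415,.123,.2],90,full=True,rstep=10.6,tilt=15)
E
```

```text
t 11.10 pos [0.4408 0.1297 0.2623] open 0.0856 F [-0.4  0.5  0.3] q [ 0.12 -0.35  1.94 -0.    1.58 -0.18]
jaw yaw 17.55 y axis [-0.03  -0.005 -1.   ]
rows 7 dist 0.0678
  [-0.0002, 0.009, -0.0035] [1.54, -10.27, -2.03]
  [-0.0011, 0.0089, -0.0037] [1.54, -10.27, -2.03]
  [-0.0021, 0.0087, -0.0036] [1.54, -10.27, -2.03]
  [-0.003, 0.0086, -0.0034] [1.54, -10.27, -2.03]
  [-0.0039, 0.0083, -0.003] [1.54, -10.27, -2.03]
  [-0.0047, 0.0081, -0.0024] [1.54, -10.27, -2.03]
  [-0.0054, 0.0079, -0.0017] [1.54, -10.27, -2.03]
```

servo_tool:
  delta_pos:
    - [0, 0.009, -0.0035]
    - [-0.001, 0.009, -0.0035]
    - [-0.002, 0.0085, -0.0035]
    - [-0.003, 0.0085, -0.0035]
    - [-0.004, 0.0085, -0.003]
  dr:
    - [1.5, -10.3, -2]
    - [1.5, -10.3, -2]
    - [1.5, -10.3, -2]
    - [1.5, -10.3, -2]
    - [1.5, -10.3, -2]
  grip: [1, 1, 1, 1, 1]

```text
t: 11.72
tool_pos: [0.4187, 0.1236, 0.2093]
tool_rot: [-1.562, 0.135, -0.407]
contact_force: [0.1, 0.2, -0.6]
opening: 0.0854
```

```bash
python3 - <<'E'
from pl import *
plan([.4215,.123,.158],90,full=True,rstep=10.6,tilt=15)
E
```

```text
t 11.72 pos [0.4187 0.1236 0.2093] open 0.0854 F [ 0.1  0.2 -0.6] q [ 0.16 -0.52  2.16 -0.07  1.34 -1.06]
jaw yaw 70.28 y axis [ 0.167 -0.042 -0.985]
rows 2 dist 0.0514
  [-0.003, 0.0255, -0.0003] [1.65, -9.73, -2.46]
  [-0.0041, 0.0253, -0.0004] [1.65, -9.73, -2.46]
```

servo_tool:
  delta_pos:
    - [-0.003, 0.0255, -0.0005]
    - [-0.004, 0.0255, -0.0005]
    - [0, 0, 0]
  dr:
    - [1.6, -9.7, -2.5]
    - [1.6, -9.7, -2.5]
    - [0, 0, 0]
  grip: [1, 1, 1]

```text
t: 12.1
tool_pos: [0.4177, 0.1222, 0.1511]
tool_rot: [-1.564, -0.208, -0.194]
contact_force: [0.0, -0.6, -0.2]
opening: 0.0855
```

```bash
python3 - <<'E'
from pl import *
plan([.4528,.123,.041],90,full=True,rstep=10.6,tilt=15,step=.03)
c=cam('wrist');im=ctrl.get_image('wrist');g=im[:,:,::-1].copy()
for z in(.001,.06):
  cv2.polylines(g,[proj(c,ring(.033,z)+[.4515,.123,0]).astype(int).reshape(-1,1,2)],True,(0,0,255),1)
cv2.imwrite('pics/w9.png',g)
im=ctrl.get_image('side');cv2.imwrite('pics/s9.png',cv2.resize(im[60:260,130:380][:,:,::-1],None,fx=3,fy=3))
E
```

```text
t 12.10 pos [0.4177 0.1222 0.1511] open 0.0855 F [ 0.  -0.6 -0.2] q [ 0.14 -0.55  2.28 -0.04  1.15 -1.43]
jaw yaw 90.49 y axis [ 0.254 -0.002 -0.967]
rows 4 dist 0.1156
  [0.0015, 0.0288, 0.0002] [0.02, 0.13, -0.08]
  [0.0015, 0.0289, 0.0002] [0.02, 0.13, -0.08]
  [0.0014, 0.0289, 0.0002] [0.02, 0.13, -0.08]
  [0.0014, 0.0289, 0.0002] [0.02, 0.13, -0.08]
```

View pics/w9.png

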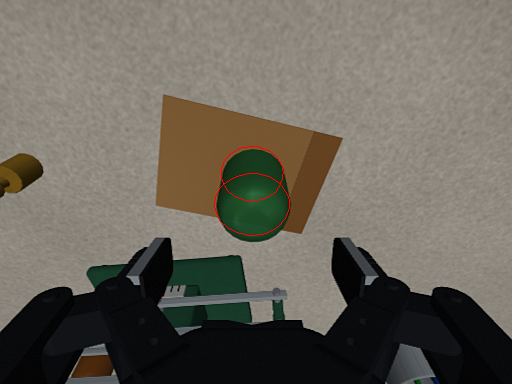

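View pics/s9.png

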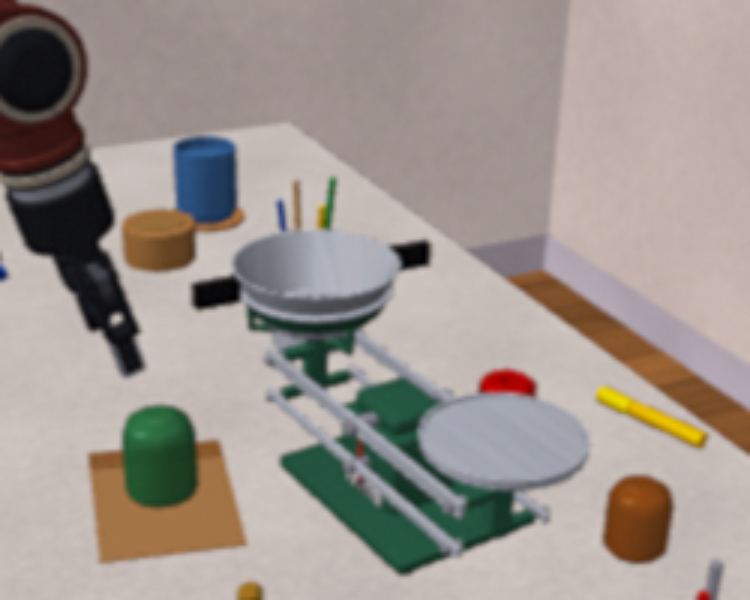

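The overlay matches the green weight (columns 216–290, centred between the jaws at 252), and the lug stays well clear. Going in along the tool axis.

servo_tool:
  delta_pos:
    - [0.0015, 0.029, 0]
    - [0.0015, 0.029, 0]
    - [0.0015, 0.029, 0]
    - [0, 0, 0]
  dr:
    - [0, 0, 0]
    - [0, 0, 0]
    - [0, 0, 0]
    - [0, 0, 0]
  grip: [1, 1, 1, 1]

```text
t: 12.7
tool_pos: [0.4542, 0.1238, 0.0783]
tool_rot: [-1.56, -0.214, -0.214]
contact_force: [0.4, -0.3, -0.2]
opening: 0.0855
```

```bash
python3 - <<'E'
from pl import *
plan([.4528,.123,.041],90,full=True,rstep=10.6,tilt=15,step=.03)
E
```

```text
t 12.70 pos [0.4542 0.1238 0.0783] open 0.0855 F [ 0.4 -0.3 -0.2] q [ 0.13 -0.34  2.27 -0.04  0.94 -1.42]
jaw yaw 90.02 y axis [ 0.269 -0.    -0.963]
rows 2 dist 0.0373
  [-0.0057, 0.0178, -0.0004] [0.01, 0.01, 0.31]
  [-0.0056, 0.0178, -0.0004] [0.01, 0.01, 0.31]
```

servo_tool:
  delta_pos:
    - [-0.0055, 0.018, 0]
    - [-0.0055, 0.018, 0]
    - [0, 0, 0]
  dr:
    - [0, 0, 0.3]
    - [0, 0, 0.3]
    - [0, 0, 0]
  grip: [1, 1, 1]

```text
t: 13.08
tool_pos: [0.4582, 0.1248, 0.0472]
tool_rot: [-1.559, -0.21, -0.215]
contact_force: [0.8, 0.1, 0.1]
opening: 0.0853
```

```bash
python3 - <<'E'
from pl import *
plan([.4528,.123,.041],90,full=True,rstep=10.6,tilt=15,step=.03)
im=ctrl.get_image('side');cv2.imwrite('pics/s10.png',cv2.resize(im[60:260,130:380][:,:,::-1],None,fx=3,fy=3))
E
```

```text
t 13.07 pos [0.4582 0.1248 0.0472] open 0.0853 F [0.8 0.1 0.1] q [ 0.13 -0.26  2.27 -0.04  0.86 -1.42]
jaw yaw 89.85 y axis [ 0.267  0.001 -0.964]
rows 1 dist 0.0084
  [-0.0069, 0.0045, -0.0018] [-0.05, -0.17, 0.51]
```

View pics/s10.png

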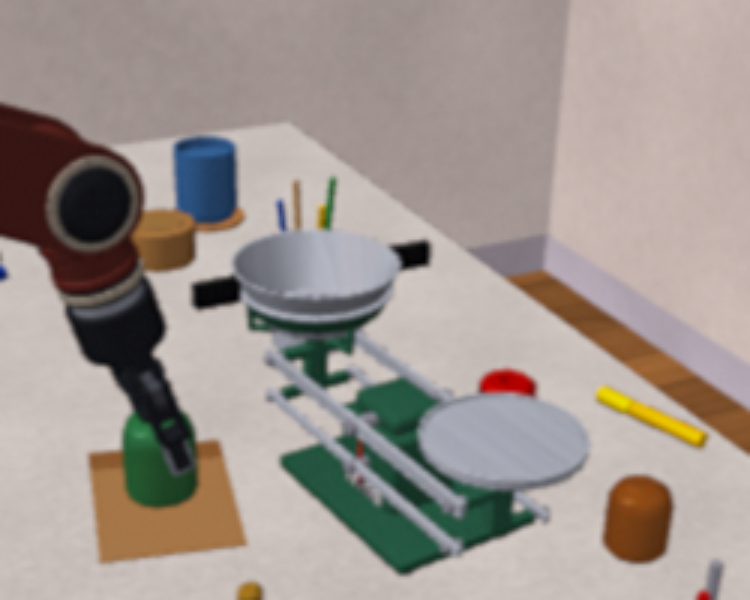

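servo_tool:
  delta_pos:
    - [-0.006, 0.006, -0.0015]
    - [0, 0, 0]
  dr:
    - [0, 0, 0.5]
    - [0, 0, 0]
  grip: [1, 1]

```text
t: 13.38
tool_pos: [0.4567, 0.1237, 0.0437]
tool_rot: [-1.558, -0.209, -0.213]
contact_force: [-1.5, -0.1, 0.2]
opening: 0.0854
```

```bash
python3 - <<'E'
from pl import *
plan([.4528,.123,.041],90,full=True,rstep=10.6,tilt=15,step=.03)
E
```

```text
t 13.38 pos [0.4567 0.1237 0.0437] open 0.0854 F [-1.5 -0.1  0.2] q [ 0.12 -0.26  2.28 -0.04  0.86 -1.42]
jaw yaw 89.84 y axis [ 0.266  0.002 -0.964]
rows 1 dist 0.0048
  [-0.0045, 0.0016, -0.0008] [-0.1, -0.19, 0.4]
```

servo_tool:
  delta_pos:
    - [-0.006, 0.002, 0]
    - [0, 0, 0]
    - [0, 0, 0]
    - [0, 0, 0]
    - [0, 0, 0]
  dr:
    - [0, 0, 0]
    - [0, 0, 0]
    - [0, 0, 0]
    - [0, 0, 0]
    - [0, 0, 0]
  grip: [1, 0.6, 0.5, 0.5, 0.5]
  grip_force: 80

```text
t: 14.0
tool_pos: [0.452, 0.1236, 0.0418]
tool_rot: [-1.559, -0.211, -0.215]
contact_force: [0.0, 0.3, 0.1]
opening: 0.0641
```

```bash
python3 - <<'E'
from pl import *
plan([.4528,.123,.2],90,full=True,rstep=10.6,tilt=15,step=.03)
E
```

```text
t 14.00 pos [0.452  0.1236 0.0418] open 0.0641 F [0.  0.3 0.1] q [ 0.13 -0.27  2.29 -0.04  0.85 -1.42]
jaw yaw 89.84 y axis [ 0.268  0.001 -0.963]
rows 6 dist 0.1582
  [0.0072, -0.0254, -0.0] [-0.01, -0.03, 0.09]
  [0.0072, -0.0254, -0.0001] [-0.01, -0.03, 0.09]
  [0.0071, -0.0254, -0.0001] [-0.01, -0.03, 0.09]
  [0.0071, -0.0254, -0.0001] [-0.01, -0.03, 0.09]
  [0.007, -0.0254, -0.0001] [-0.01, -0.03, 0.09]
  [0.007, -0.0254, -0.0001] [-0.01, -0.03, 0.09]
```

Held (opening 64 mm, same 2 mm offset as before). Lift back along the tool axis, away from the lug.

servo_tool:
  delta_pos:
    - [0, -0.02, 0]
    - [0, -0.035, 0]
    - [0, -0.045, 0]
    - [0, -0.045, 0]
    - [0, -0.045, 0]
  dr:
    - [0, 0, 0]
    - [0, 0, 0]
    - [0, 0, 0]
    - [0, 0, 0]
    - [0, 0, 0]
  grip: [0.5, 0.5, 0.5, 0.5, 0.5]

```text
t: 14.62
tool_pos: [0.3896, 0.1221, 0.2115]
tool_rot: [-1.565, -0.179, -0.184]
contact_force: [0.2, 0.0, -6.9]
opening: 0.0637
```

```bash
python3 - <<'E'
from pl import *
plan([.52,.14,.265],90,full=True,rstep=10.6,tilt=15,step=.045)
im=ctrl.get_image('side');cv2.imwrite('pics/s11.png',cv2.resize(im[60:260,130:380][:,:,::-1],None,fx=3,fy=3))
E
```

```text
t 14.62 pos [0.3896 0.1221 0.2115] open 0.0637 F [ 0.2  0.  -6.9] q [ 0.14 -0.67  2.25 -0.04  1.33 -1.42]
jaw yaw 89.79 y axis [ 0.229 -0.003 -0.973]
rows 4 dist 0.1421
  [0.0348, -0.0056, 0.0046] [0.04, -0.05, -0.44]
  [0.0348, -0.0053, 0.0045] [0.04, -0.05, -0.44]
  [0.0349, -0.005, 0.0045] [0.04, -0.05, -0.44]
  [0.0349, -0.0048, 0.0045] [0.04, -0.05, -0.44]
```

View pics/s11.png

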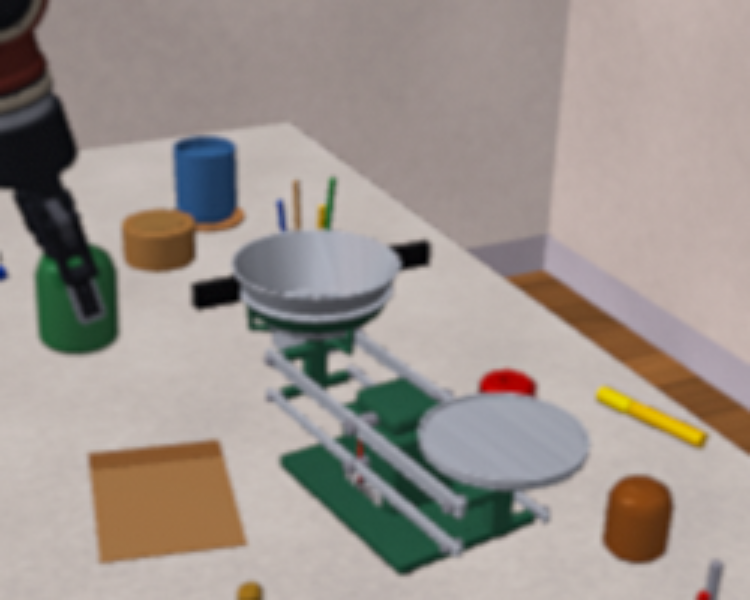

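Lifted, upright, with 6.9 N on the wrist (~700 g). Carry it over the bowl.

servo_tool:
  delta_pos:
    - [0.008, -0.04, 0]
    - [0.025, -0.022, 0.004]
    - [0.045, -0.001, 0.006]
    - [0.045, 0.001, 0.006]
    - [0, 0, 0]
  dr:
    - [0, 0, -0.4]
    - [0, 0, -0.4]
    - [0, 0, -0.4]
    - [0, 0, -0.4]
    - [0, 0, 0]
  grip: [0.5, 0.5, 0.5, 0.5, 0.5]

```text
t: 15.3
tool_pos: [0.4942, 0.1388, 0.2974]
tool_rot: [-1.564, -0.194, -0.197]
contact_force: [-0.5, 0.5, -8.1]
opening: 0.0638
```

```bash
python3 - <<'E'
from pl import *
plan([.619,.156,.255],90,full=True,rstep=10.6,tilt=15,step=.04)
E
```

```text
t 15.30 pos [0.4942 0.1388 0.2974] open 0.0638 F [-0.5  0.5 -8.1] q [ 0.15 -0.4   1.94 -0.04  1.36 -1.42]
jaw yaw 89.85 y axis [ 0.246 -0.003 -0.969]
rows 4 dist 0.1329
  [0.0276, 0.0179, 0.0044] [0.04, -0.03, -0.18]
  [0.0276, 0.018, 0.0044] [0.04, -0.03, -0.18]
  [0.0275, 0.0181, 0.0044] [0.04, -0.03, -0.18]
  [0.0274, 0.0182, 0.0043] [0.04, -0.03, -0.18]
```

servo_tool:
  delta_pos:
    - [0.028, 0.012, 0.0045]
    - [0.0275, 0.015, 0.0045]
    - [0.0275, 0.02, 0.0045]
    - [0.027, 0.018, 0.0045]
    - [0, 0, 0]
  dr:
    - [0, 0, -0.2]
    - [0, 0, -0.2]
    - [0, 0, -0.2]
    - [0, 0, -0.2]
    - [0, 0, 0]
  grip: [0.5, 0.5, 0.5, 0.5, 0.5]

```text
t: 15.92
tool_pos: [0.6116, 0.1561, 0.2413]
tool_rot: [-1.569, -0.182, -0.185]
contact_force: [-1.2, 0.1, -8.1]
opening: 0.0639
```

```bash
python3 - <<'E'
from pl import *
plan([.619,.156,.21],90,full=True,rstep=10.6,tilt=15,step=.04)
im=ctrl.get_image('side');cv2.imwrite('pics/s12.png',cv2.resize(im[60:260,130:380][:,:,::-1],None,fx=3,fy=3))
im=ctrl.get_image('top');cv2.imwrite('pics/t12.png',cv2.resize(im[100:300,150:400][:,:,::-1],None,fx=3,fy=3))
E
```

```text
t 15.93 pos [0.6116 0.1561 0.2413] open 0.0639 F [-1.2  0.1 -8.1] q [ 0.15 -0.06  1.75 -0.04  1.23 -1.41]
jaw yaw 89.85 y axis [ 0.231 -0.006 -0.973]
rows 1 dist 0.0322
  [-0.0001, 0.0322, 0.0001] [0.33, -0.07, -1.64]
```

View pics/s12.png

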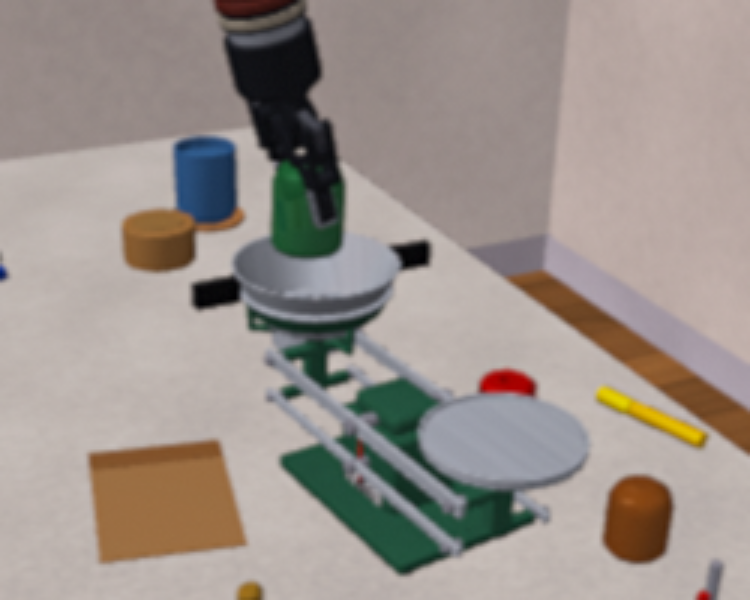

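View pics/t12.png

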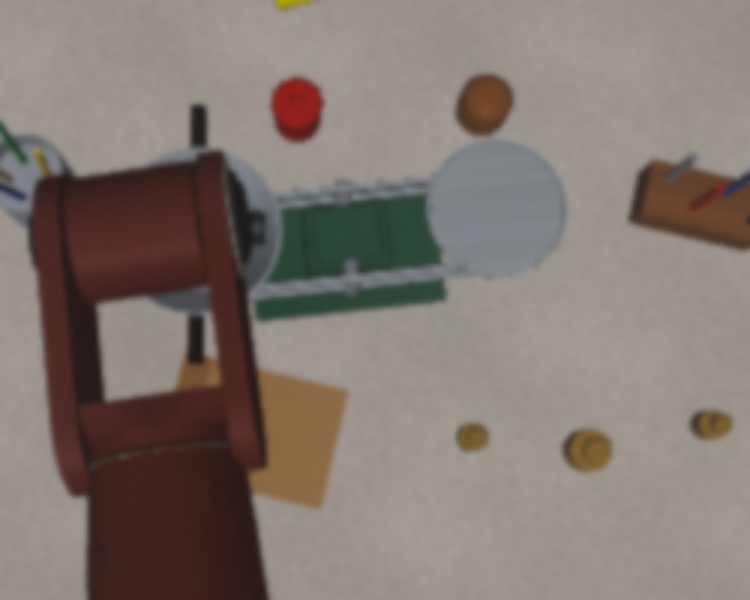

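servo_tool:
  delta_pos:
    - [0, 0.014, 0]
    - [0, 0.014, 0]
    - [0, 0, 0]
  dr:
    - [0.1, 0, -0.9]
    - [0.1, 0, -0.9]
    - [0, 0, -0.2]
  grip: [0.5, 0.5, 0.5]

```text
t: 16.4
tool_pos: [0.6147, 0.1559, 0.2151]
tool_rot: [-1.562, -0.211, -0.212]
contact_force: [-1.1, 0.2, -6.4]
opening: 0.0641
```

```bash
python3 - <<'E'
from pl import *
plan([.6195,.1565,.18],90,full=True,rstep=10.6,tilt=15.5,step=.01)
im=ctrl.get_image('side');cv2.imwrite('pics/s13.png',cv2.resize(im[60:260,130:380][:,:,::-1],None,fx=3,fy=3))
E
```

```text
t 16.40 pos [0.6147 0.1559 0.2151] open 0.0641 F [-1.1  0.2 -6.4] q [ 0.15 -0.06  1.79 -0.05  1.14 -1.41]
jaw yaw 89.93 y axis [ 0.266 -0.002 -0.964]
rows 4 dist 0.0354
  [-0.0012, 0.0088, 0.0002] [0.02, -0.01, -0.02]
  [-0.0012, 0.0088, 0.0002] [0.02, -0.01, -0.02]
  [-0.0012, 0.0088, 0.0002] [0.02, -0.01, -0.02]
  [-0.0012, 0.0088, 0.0001] [0.02, -0.01, -0.02]
```

View pics/s13.png

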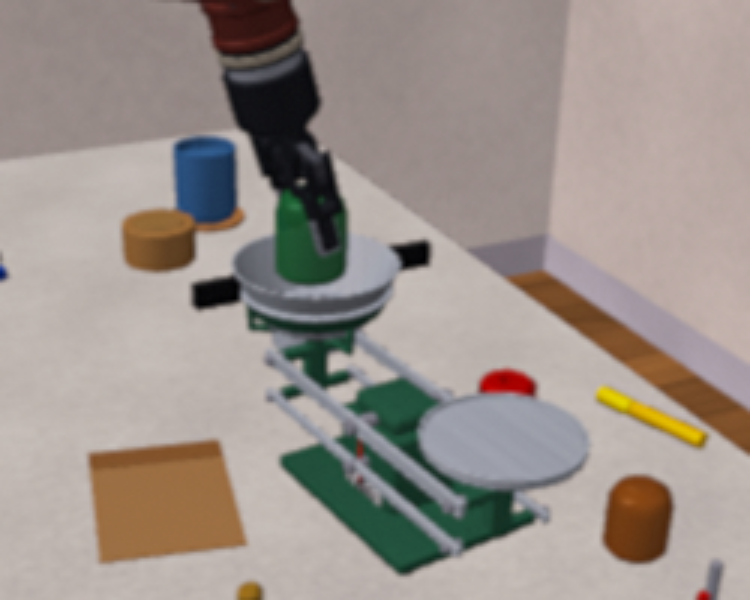

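servo_tool:
  delta_pos:
    - [-0.001, 0.009, 0]
    - [-0.001, 0.009, 0]
    - [-0.001, 0.009, 0]
    - [-0.001, 0.009, 0]
    - [0, 0, 0]
  dr:
    - [0, 0, 0]
    - [0, 0, 0]
    - [0, 0, 0]
    - [0, 0, 0]
    - [0, 0, 0]
  grip: [0.5, 0.5, 0.5, 0.5, 0.5]

```text
t: 17.08
tool_pos: [0.6213, 0.1561, 0.1796]
tool_rot: [-1.561, -0.213, -0.214]
contact_force: [-0.1, 1.0, -6.7]
opening: 0.0638
```

```bash
python3 - <<'E'
from pl import *
plan([.6195,.1565,.15],90,full=True,rstep=10.6,tilt=15.5,step=.01)
im=ctrl.get_image('side');cv2.imwrite('pics/s14.png',cv2.resize(im[60:260,130:380][:,:,::-1],None,fx=3,fy=3))
E
```

```text
t 17.07 pos [0.6213 0.1561 0.1796] open 0.0638 F [-0.1  1.  -6.7] q [ 0.15 -0.02  1.81 -0.05  1.08 -1.41]
jaw yaw 89.95 y axis [ 0.269 -0.001 -0.963]
rows 3 dist 0.0297
  [-0.0032, 0.0093, 0.0001] [0.02, -0.01, 0.03]
  [-0.0032, 0.0094, 0.0001] [0.02, -0.01, 0.03]
  [-0.0032, 0.0094, 0.0001] [0.02, -0.01, 0.03]
```

View pics/s14.png

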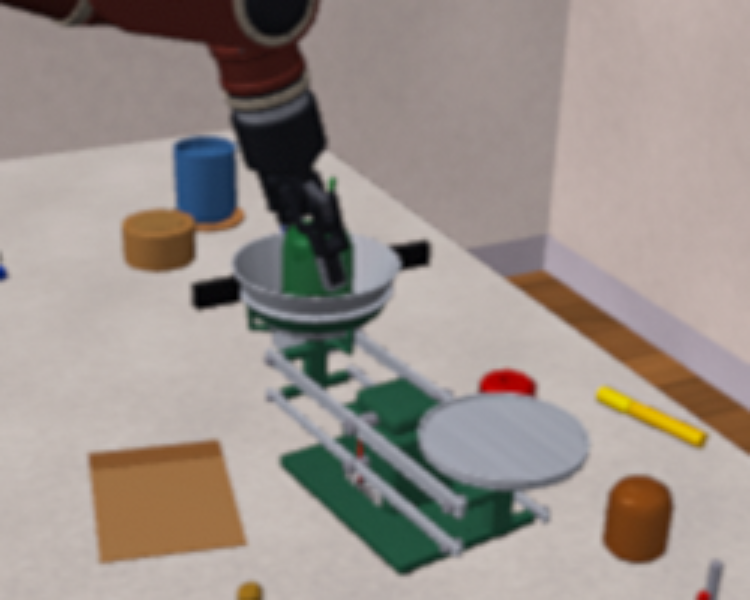

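Centred in the bowl, just above its floor. Follow the pan down to its stop.

servo_tool:
  delta_pos:
    - [-0.002, 0.007, 0]
    - [-0.002, 0.007, 0]
    - [-0.002, 0.007, 0]
    - [-0.002, 0.005, 0]
    - [0, 0, 0]
  dr:
    - [0, 0, 0]
    - [0, 0, 0]
    - [0, 0, 0]
    - [0, 0, 0]
    - [0, 0, 0]
  grip: [0.5, 0.5, 0.5, 0.5, 0.5]

```text
t: 17.75
tool_pos: [0.6227, 0.156, 0.1539]
tool_rot: [-1.561, -0.218, -0.219]
contact_force: [-1.0, 0.2, -5.0]
opening: 0.064
```

```bash
python3 - <<'E'
from pl import *
plan([.6195,.1565,.148],90,full=True,rstep=10.6,tilt=15.5,step=.01)
im=ctrl.get_image('side');cv2.imwrite('pics/s15.png',cv2.resize(im[60:260,130:380][:,:,::-1],None,fx=3,fy=3))
E
```

```text
t 17.75 pos [0.6227 0.156  0.1539] open 0.0640 F [-1.   0.2 -5. ] q [ 0.15  0.01  1.83 -0.05  1.03 -1.4 ]
jaw yaw 89.95 y axis [ 0.275 -0.001 -0.962]
rows 1 dist 0.0068
  [-0.0047, 0.0048, 0.0005] [0.06, -0.04, 0.44]
```

View pics/s15.png

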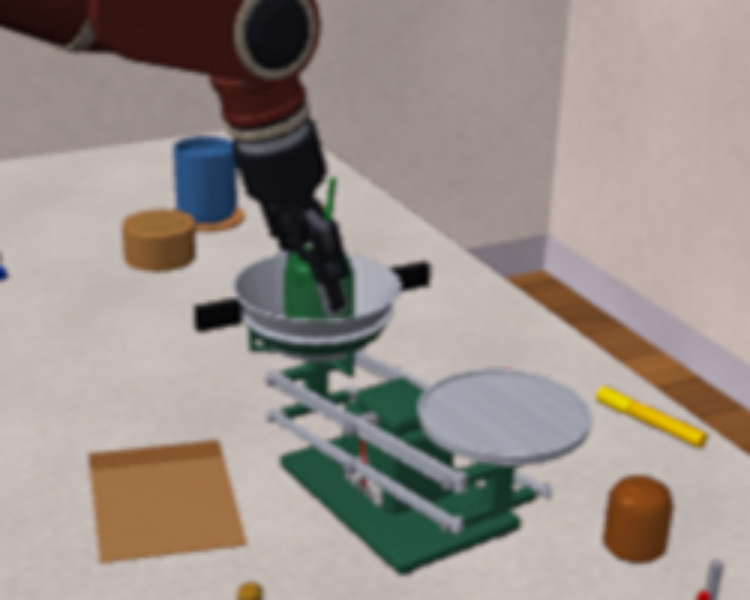

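servo_tool:
  delta_pos:
    - [-0.0015, 0.004, 0]
    - [-0.0015, 0.004, 0]
    - [-0.001, 0.003, 0]
    - [0, 0, 0]
  dr:
    - [0, 0, 0.2]
    - [0, 0, 0.2]
    - [0, 0, 0]
    - [0, 0, 0]
  grip: [0.5, 0.5, 0.5, 0.5]

```text
t: 18.3
tool_pos: [0.6246, 0.1563, 0.1477]
tool_rot: [-1.56, -0.218, -0.219]
contact_force: [-0.7, -0.4, -4.5]
opening: 0.0642
```

```bash
python3 - <<'E'
from pl import *
plan([.6195,.1565,.148],90,full=True,rstep=10.6,tilt=15.5,step=.01)
im=ctrl.get_image('side');cv2.imwrite('pics/s16.png',cv2.resize(im[60:260,130:380][:,:,::-1],None,fx=3,fy=3))
E
```

```text
t 18.30 pos [0.6246 0.1563 0.1477] open 0.0642 F [-0.7 -0.4 -4.5] q [ 0.15  0.02  1.83 -0.05  1.01 -1.4 ]
jaw yaw 89.95 y axis [ 0.275 -0.    -0.962]
rows 1 dist 0.0051
  [-0.0048, -0.0017, 0.0002] [0.02, -0.05, 0.44]
```

View pics/s16.png

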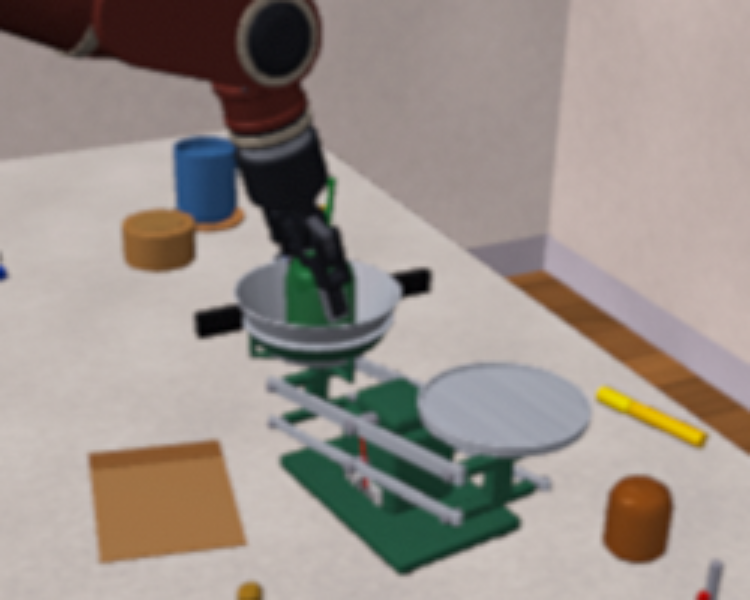

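servo_tool:
  delta_pos:
    - [-0.003, 0.004, 0]
    - [-0.003, 0.004, 0]
    - [-0.002, 0.003, 0]
    - [0, 0, 0]
  dr:
    - [0, 0, 0.2]
    - [0, 0, 0.2]
    - [0, 0, 0]
    - [0, 0, 0]
  grip: [0.5, 0.5, 0.5, 0.5]

```text
t: 18.85
tool_pos: [0.6259, 0.1567, 0.1477]
tool_rot: [-1.558, -0.225, -0.227]
contact_force: [-0.2, -0.8, -5.6]
opening: 0.0638
```

```bash
python3 - <<'E'
from pl import *
plan([.6195,.1565,.148],90,full=True,rstep=10.6,tilt=15.5,step=.01)
im=ctrl.get_image('side');cv2.imwrite('pics/s17.png',cv2.resize(im[60:260,130:380][:,:,::-1],None,fx=3,fy=3))
E
```

```text
t 18.85 pos [0.6259 0.1567 0.1477] open 0.0638 F [-0.2 -0.8 -5.6] q [ 0.15  0.02  1.83 -0.05  1.   -1.4 ]
jaw yaw 89.94 y axis [ 0.284  0.    -0.959]
rows 1 dist 0.0064
  [-0.0061, -0.0021, -0.0002] [-0.03, -0.07, 0.98]
```

View pics/s17.png

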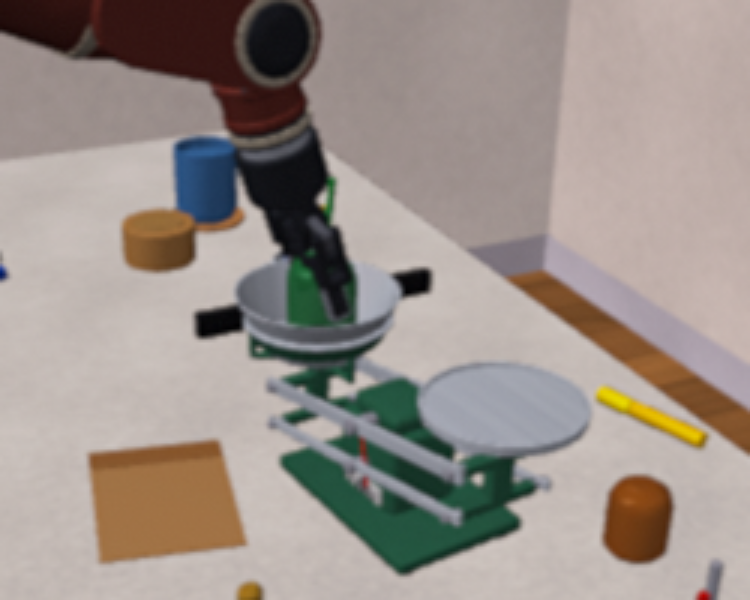

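servo_tool:
  delta_pos:
    - [-0.005, 0.007, 0]
    - [-0.005, 0.007, 0]
    - [0, 0, 0]
  dr:
    - [0, 0, 0.6]
    - [0, 0, 0.4]
    - [0, 0, 0]
  grip: [0.5, 0.5, 0.5]

```text
t: 19.27
tool_pos: [0.6288, 0.1573, 0.1484]
tool_rot: [-1.557, -0.229, -0.231]
contact_force: [-1.1, -0.7, -5.2]
opening: 0.064
```

```bash
python3 - <<'E'
from pl import *
plan([.6195,.1565,.14],90,full=True,rstep=10.6,tilt=15.5,step=.01)
im=ctrl.get_image('side');cv2.imwrite('pics/s18.png',cv2.resize(im[60:260,130:380][:,:,::-1],None,fx=3,fy=3))
E
```

```text
t 19.27 pos [0.6288 0.1573 0.1484] open 0.0640 F [-1.1 -0.7 -5.2] q [ 0.15  0.02  1.83 -0.05  1.   -1.4 ]
jaw yaw 89.94 y axis [ 0.289  0.001 -0.957]
rows 2 dist 0.0126
  [-0.0057, 0.0027, -0.0004] [-0.04, -0.04, 0.64]
  [-0.0057, 0.0027, -0.0004] [-0.04, -0.04, 0.64]
```

View pics/s18.png

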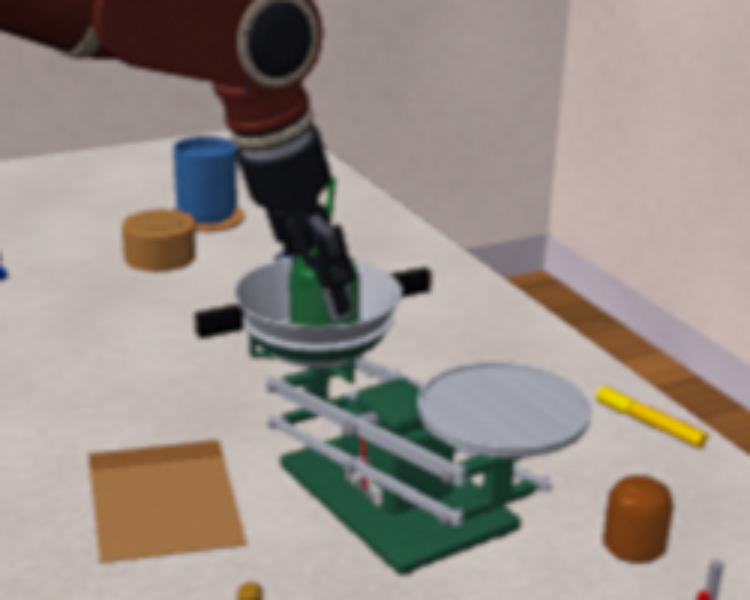

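servo_tool:
  delta_pos:
    - [-0.008, 0.01, 0]
  dr:
    - [0, 0, 0.6]
  grip: [0.5]

```text
t: 19.45
tool_pos: [0.6303, 0.1573, 0.1464]
tool_rot: [-1.557, -0.234, -0.235]
contact_force: [-18.7, -7.8, 52.9]
opening: 0.0639
```

```bash
python3 - <<'E'
from pl import *
plan([.6195,.1565,.14],90,full=True,rstep=10.6,tilt=15.5,step=.01)
o=ctrl.get_obs();print(np.round(o['effort'],2),o['wrist_torque'],o['dq'])
E
```

```text
t 19.45 pos [0.6303 0.1573 0.1464] open 0.0639 F [-18.7  -7.8  52.9] q [ 0.15  0.03  1.83 -0.05  0.99 -1.4 ]
jaw yaw 89.96 y axis [ 0.294  0.001 -0.956]
rows 2 dist 0.0125
  [-0.0061, 0.0014, -0.0004] [-0.03, -0.03, 0.81]
  [-0.0061, 0.0015, -0.0004] [-0.03, -0.03, 0.81]
[  1.83  -4.48 -12.04   1.32  -2.51  -0.15] [-1.15307775  1.17852312 -0.518449  ] [ 0.00280218  0.00130231  0.00799578 -0.00726356 -0.0340465   0.00644661]
```

53 N upward: the pan is on its stop and I was pressing. Relax, then release.

servo_tool:
  delta_pos:
    - [0, 0, 0]
    - [0, 0, 0]
    - [0, 0, 0]
    - [0, 0, 0]
  dr:
    - [0, 0, 0]
    - [0, 0, 0]
    - [0, 0, 0]
    - [0, 0, 0]
  grip: [0.5, 0.8, 0.87, 0.87]

```text
t: 19.95
tool_pos: [0.6311, 0.1577, 0.1458]
tool_rot: [-1.556, -0.236, -0.237]
contact_force: [0.2, 0.2, 0.4]
opening: 0.0742
```

```bash
python3 - <<'E'
from pl import *
plan([.6195,.1565,.24],90,full=True,rstep=10.6,tilt=15.5,step=.03)
im=ctrl.get_image('side');cv2.imwrite('pics/s19.png',cv2.resize(im[60:260,130:380][:,:,::-1],None,fx=3,fy=3))
im=ctrl.get_image('wrist');cv2.imwrite('pics/w19.png',im[:,:,::-1])
E
```

```text
t 19.95 pos [0.6311 0.1577 0.1458] open 0.0742 F [0.2 0.2 0.4] q [ 0.15  0.03  1.83 -0.05  0.99 -1.4 ]
jaw yaw 89.96 y axis [ 0.297  0.002 -0.955]
rows 4 dist 0.0949
  [0.0042, -0.0233, -0.0002] [-0.03, -0.02, 0.44]
  [0.004, -0.0234, -0.0003] [-0.03, -0.02, 0.44]
  [0.0039, -0.0234, -0.0003] [-0.03, -0.02, 0.44]
  [0.0037, -0.0234, -0.0003] [-0.03, -0.02, 0.44]
```

View pics/s19.png

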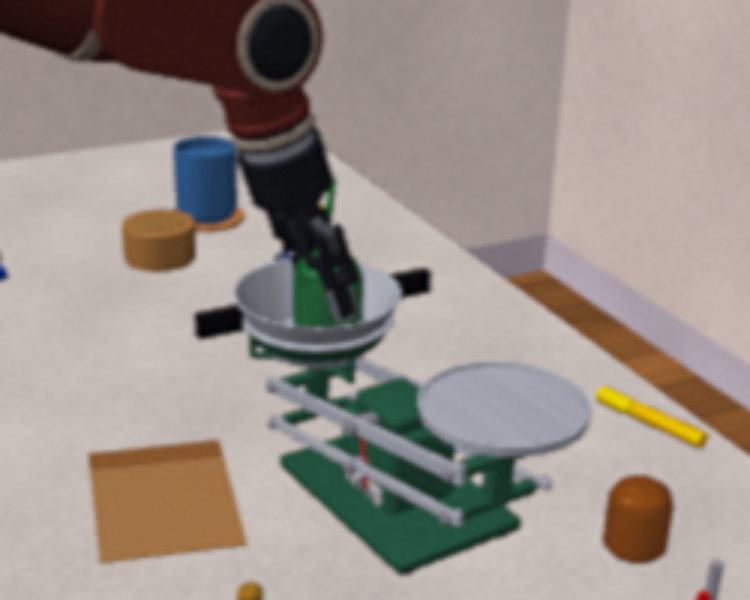

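View pics/w19.png

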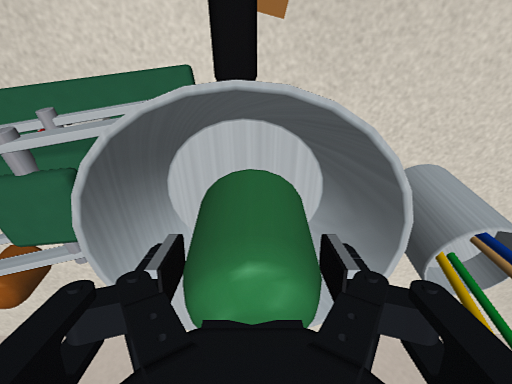

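Let go (force ~0), green upright in the bowl. Retreat along the tool axis.

servo_tool:
  delta_pos:
    - [0, -0.02, 0]
    - [0, -0.035, 0]
    - [0, -0.045, 0]
    - [0, -0.045, 0]
    - [0, 0, 0]
  dr:
    - [0, 0, 0]
    - [0, 0, 0]
    - [0, 0, 0]
    - [0, 0, 0]
    - [0, 0, 0]
  grip: [0.87, 0.87, 0.87, 0.8, 0.7]

```text
t: 20.68
tool_pos: [0.5861, 0.1575, 0.2938]
tool_rot: [-1.555, -0.239, -0.24]
contact_force: [0.3, -0.1, 0.6]
opening: 0.0597
```

```bash
python3 - <<'E'
from pl import *
plan([.43,-.23,.22],90,full=True,rstep=10.6,tilt=0,step=.06)
im=ctrl.get_image('side');cv2.imwrite('pics/s20.png',cv2.resize(im[60:260,130:380][:,:,::-1],None,fx=3,fy=3))
im=ctrl.get_image('wrist');cv2.imwrite('pics/w20.png',im[:,:,::-1])
E
```

```text
t 20.68 pos [0.5861 0.1575 0.2938] open 0.0597 F [ 0.3 -0.1  0.6] q [ 0.16 -0.2   1.79 -0.05  1.25 -1.4 ]
jaw yaw 89.97 y axis [ 0.3    0.003 -0.954]
rows 8 dist 0.4242
  [-0.0213, 0.0028, -0.0485] [-0.02, -0.01, 2.18]
  [-0.0212, 0.0036, -0.0485] [-0.02, -0.01, 2.18]
  [-0.0211, 0.0045, -0.0485] [-0.02, -0.01, 2.18]
  [-0.0209, 0.0053, -0.0485] [-0.02, -0.01, 2.18]
  [-0.0207, 0.0061, -0.0485] [-0.02, -0.01, 2.18]
  [-0.0204, 0.0069, -0.0485] [-0.02, -0.01, 2.18]
  [-0.0201, 0.0077, -0.0484] [-0.02, -0.01, 2.18]
  [-0.0198, 0.0085, -0.0484] [-0.02, -0.01, 2.18]
```

View pics/s20.png

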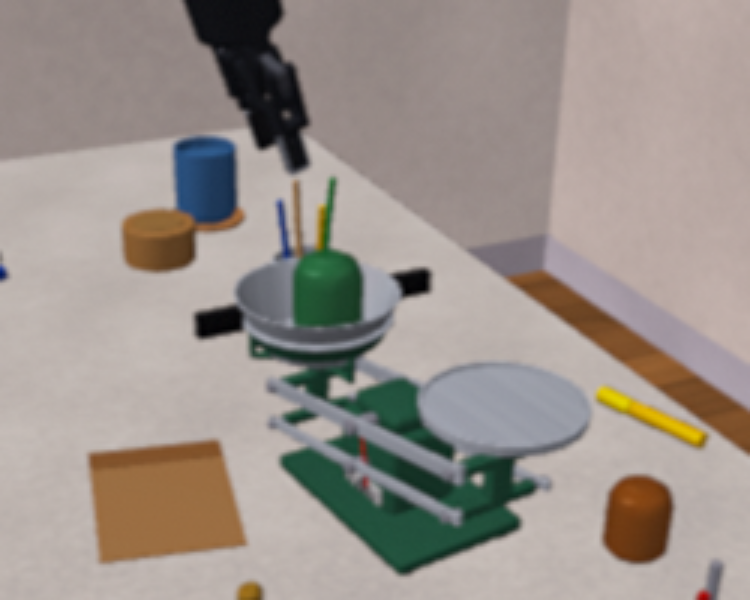

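View pics/w20.png

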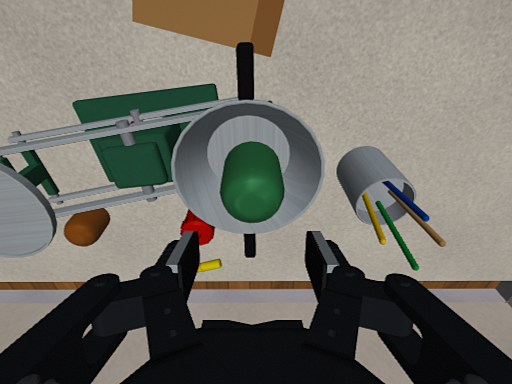

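Step 2 stands: green upright and free in the bowl, beam on its cradle-down stop. Now the 500 g weight, jaws along x.

```bash
python3 - <<'E'
from pl import *
plan([.43,-.23,.19],0,full=True,rstep=10.6,tilt=0,step=.06)
E
```

```text
t 20.77 pos [0.5848 0.1571 0.2881] open 0.0600 F [ 0.8 -0.9  0.5] q [ 0.16 -0.19  1.79 -0.05  1.25 -1.4 ]
jaw yaw 89.96 y axis [ 0.292  0.001 -0.956]
rows 9 dist 0.4283
  [-0.0196, 0.0053, -0.043] [-1.49, 9.91, 1.47]
  [-0.0117, 0.0069, -0.0456] [-1.49, 9.91, 1.47]
  [-0.0035, 0.0083, -0.0467] [-1.49, 9.91, 1.47]
  [0.0048, 0.0095, -0.0464] [-1.49, 9.91, 1.47]
  [0.0129, 0.0105, -0.0446] [-1.49, 9.91, 1.47]
  [0.0207, 0.0111, -0.0414] [-1.49, 9.91, 1.47]
  [0.0277, 0.0115, -0.0369] [-1.49, 9.91, 1.47]
  [0.034, 0.0116, -0.0312] [-1.49, 9.91, 1.47]
  [0.0391, 0.0114, -0.0246] [-1.49, 9.91, 1.47]
```

servo_tool:
  delta_pos:
    - [-0.0195, 0.003, -0.043]
    - [-0.012, 0.005, -0.0455]
    - [-0.0035, 0.008, -0.0465]
    - [0.005, 0.0095, -0.0465]
    - [0.013, 0.0105, -0.0445]
  dr:
    - [-1.5, 9.9, 1.5]
    - [-1.5, 9.9, 1.5]
    - [-1.5, 9.9, 1.5]
    - [-1.5, 9.9, 1.5]
    - [-1.5, 9.9, 1.5]
  grip: [0.75, 0.75, 0.75, 0.75, 0.75]

```text
t: 21.4
tool_pos: [0.4898, -0.0599, 0.2279]
tool_rot: [-1.457, 0.601, -0.8]
contact_force: [0.5, 0.3, 0.0]
opening: 0.0642
```

```bash
python3 - <<'E'
from pl import *
plan([.43,-.23,.18],0,full=True,rstep=10.6,tilt=0,step=.06)
E
```

```text
t 21.40 pos [ 0.4898 -0.0599  0.2279] open 0.0642 F [0.5 0.3 0. ] q [-0.26 -0.34  2.   -0.03  1.36 -0.93]
jaw yaw 38.69 y axis [ 0.109 -0.057 -0.992]
rows 4 dist 0.1865
  [0.0226, 0.0127, -0.0388] [-1.23, 9.62, 1.32]
  [0.029, 0.0129, -0.0342] [-1.23, 9.62, 1.32]
  [0.0346, 0.0128, -0.0286] [-1.23, 9.62, 1.32]
  [0.0391, 0.0125, -0.0221] [-1.23, 9.62, 1.32]
```

servo_tool:
  delta_pos:
    - [0.0225, 0.0125, -0.039]
    - [0.029, 0.013, -0.034]
    - [0.0345, 0.013, -0.0285]
    - [0.039, 0.0125, -0.022]
    - [0, 0, 0]
  dr:
    - [-1.2, 9.6, 1.3]
    - [-1.2, 9.6, 1.3]
    - [-1.2, 9.6, 1.3]
    - [-1.2, 9.6, 1.3]
    - [0, 0, 0]
  grip: [0.75, 0.75, 0.75, 0.75, 0.75]

```text
t: 22.02
tool_pos: [0.4201, -0.2339, 0.1674]
tool_rot: [-1.2, 1.245, -1.213]
contact_force: [0.0, 0.9, 0.6]
opening: 0.0641
```

```bash
python3 - <<'E'
from pl import *
plan([.4303,-.229,.09],0,full=True,rstep=10.6,tilt=0,step=.05)
c=cam('wrist');im=ctrl.get_image('wrist');g=im[:,:,::-1].copy()
for x,y,r,rk,h in((.4303,-.229,.021,.013,.068),(.4423,-.1139,.015,.01,.06),(.4563,-.3557,.015,.01,.06)):
  for rr,z in((r,0),(rk,h)):
    cv2.polylines(g,[proj(c,ring(rr,z)+[x,y,0]).astype(int).reshape(-1,1,2)],True,(0,0,255),1)
cv2.imwrite('pics/w21.png',g)
E
```

```text
t 22.02 pos [ 0.4201 -0.2339  0.1674] open 0.0641 F [0.  0.9 0.6] q [-0.66 -0.23  2.01 -0.    1.38 -0.64]
jaw yaw -1.51 y axis [-0.015  0.012 -1.   ]
rows 2 dist 0.0782
  [-0.0022, 0.0386, 0.0056] [0.44, -0.76, -0.33]
  [-0.0023, 0.0387, 0.0054] [0.44, -0.76, -0.33]
```

View pics/w21.png

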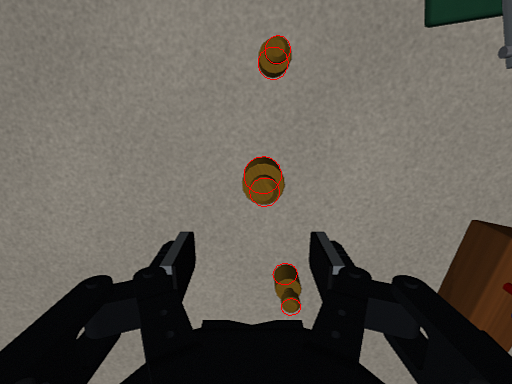

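Overlays match all three weights (500 g at (263,182)). Descend.

servo_tool:
  delta_pos:
    - [-0.002, 0.0385, 0.0055]
    - [-0.002, 0.0385, 0.0055]
  dr:
    - [0.4, -0.8, -0.3]
    - [0.4, -0.8, -0.3]
  grip: [0.75, 0.75]

```text
t: 22.32
tool_pos: [0.4336, -0.2283, 0.0918]
tool_rot: [-1.211, 1.198, -1.208]
contact_force: [-0.3, -0.4, -0.5]
opening: 0.064
```

```bash
python3 - <<'E'
from pl import *
plan([.4303,-.229,.024],0,full=True,rstep=10.6,tilt=0,step=.04)
E
```

```text
t 22.32 pos [ 0.4336 -0.2283  0.0918] open 0.0640 F [-0.3 -0.4 -0.5] q [-0.64 -0.13  2.06  0.    1.21 -0.65]
jaw yaw 0.45 y axis [ 0.006 -0.003 -1.   ]
rows 2 dist 0.0679
  [0.0002, 0.0339, -0.0018] [-0.16, 0.23, 0.08]
  [0.0003, 0.0339, -0.0017] [-0.16, 0.23, 0.08]
```

servo_tool:
  delta_pos:
    - [0, 0.034, -0.002]
    - [0, 0.034, -0.002]
  dr:
    - [0, 0.2, 0]
    - [0, 0.2, 0]
  grip: [0.75, 0.75]

```text
t: 22.58
tool_pos: [0.4306, -0.2254, 0.0211]
tool_rot: [-1.21, 1.199, -1.208]
contact_force: [0.4, -0.2, 0.6]
opening: 0.064
```

```bash
python3 - <<'E'
from pl import *
plan([.4303,-.229,.024],0,full=True,rstep=10.6,tilt=0,step=.04)
im=ctrl.get_image('wrist');cv2.imwrite('pics/w22.png',im[:,:,::-1])
E
```

```text
t 22.57 pos [ 0.4306 -0.2254  0.0211] open 0.0640 F [ 0.4 -0.2  0.6] q [-0.64 -0.02  2.1   0.    1.06 -0.64]
jaw yaw 0.41 y axis [ 0.006 -0.002 -1.   ]
rows 1 dist 0.0047
  [0.0036, -0.0029, -0.0003] [-0.33, 0.4, 0.1]
```

View pics/w22.png

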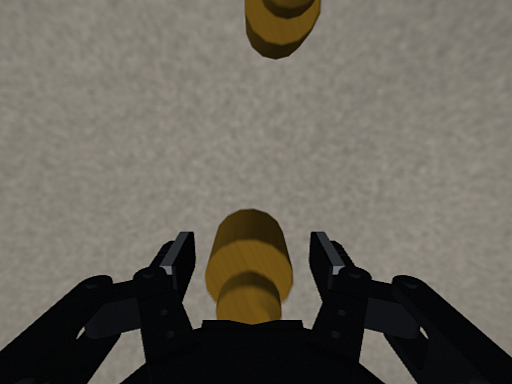

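The weight is centred between the pads (250 vs 252). Small shift, then close.

servo_tool:
  delta_pos:
    - [0.004, -0.003, 0]
    - [0, 0, 0]
    - [0, 0, 0]
    - [0, 0, 0]
  dr:
    - [0, 0, 0]
    - [0, 0, 0]
    - [0, 0, 0]
    - [0, 0, 0]
  grip: [0.75, 0.4, 0.3, 0.3]
  grip_force: 80

```text
t: 23.12
tool_pos: [0.4283, -0.2258, 0.0212]
tool_rot: [-1.212, 1.203, -1.199]
contact_force: [-0.3, -0.8, -4.4]
opening: 0.0403
```

servo_tool:
  delta_pos:
    - [0, -0.02, 0]
    - [0, -0.04, 0]
    - [0, -0.05, 0]
    - [0, -0.05, 0]
    - [0, -0.05, 0]
  dr:
    - [0, 0, 0]
    - [0, 0, 0]
    - [0, 0, 0]
    - [0, 0, 0]
    - [0, 0, 0]
  grip: [0.3, 0.3, 0.3, 0.3, 0.3]

```text
t: 23.75
tool_pos: [0.4234, -0.2232, 0.2287]
tool_rot: [-1.215, 1.219, -1.184]
contact_force: [0.6, -0.4, -4.4]
opening: 0.0402
```

```bash
python3 - <<'E'
from pl import *
plan([.655,-.097,.25],0,full=True,rstep=10.6,tilt=0,step=.05)
im=ctrl.get_image('side');cv2.imwrite('pics/s22.png',cv2.resize(im[110:360,130:400][:,:,::-1],None,fx=2.4,fy=2.4))
E
```

```text
t 23.75 pos [ 0.4234 -0.2232  0.2287] open 0.0402 F [ 0.6 -0.4 -4.4] q [-0.64 -0.29  1.95  0.    1.5  -0.65]
jaw yaw 0.61 y axis [-0.015  0.014 -1.   ]
rows 6 dist 0.2646
  [-0.0207, -0.0038, 0.0388] [0.14, 0.1, -0.13]
  [-0.0207, -0.0038, 0.0387] [0.14, 0.1, -0.13]
  [-0.0208, -0.0037, 0.0387] [0.14, 0.1, -0.13]
  [-0.0209, -0.0037, 0.0387] [0.14, 0.1, -0.13]
  [-0.0209, -0.0036, 0.0387] [0.14, 0.1, -0.13]
  [-0.021, -0.0036, 0.0386] [0.14, 0.1, -0.13]
```

View pics/s22.png

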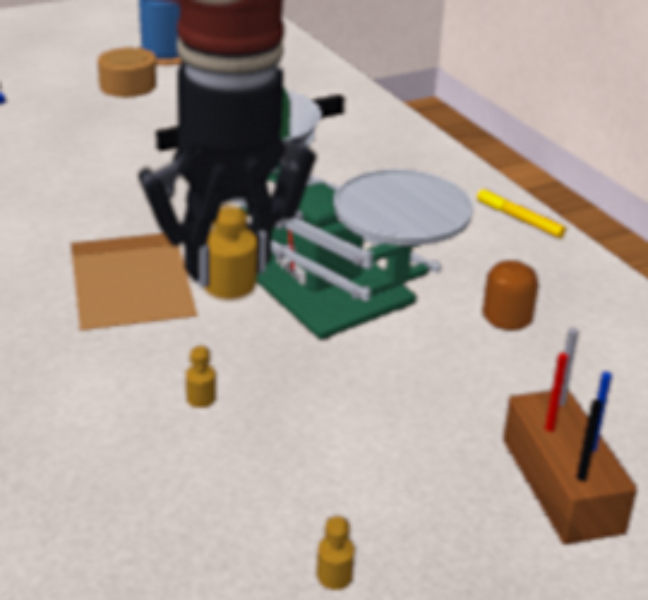

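Held, 4.4 N. Carry over the plate.

servo_tool:
  delta_pos:
    - [-0.021, -0.004, 0.039]
    - [-0.021, -0.004, 0.039]
    - [-0.021, -0.004, 0.039]
    - [-0.021, -0.004, 0.039]
    - [-0.021, -0.004, 0.039]
  dr:
    - [0.1, 0.1, -0.1]
    - [0.1, 0.1, -0.1]
    - [0.1, 0.1, -0.1]
    - [0.1, 0.1, -0.1]
    - [0.1, 0.1, -0.1]
  grip: [0.3, 0.3, 0.3, 0.3, 0.3]

```text
t: 24.42
tool_pos: [0.6237, -0.1186, 0.2573]
tool_rot: [-1.208, 1.206, -1.22]
contact_force: [-0.3, -0.5, -4.5]
opening: 0.0403
```

```bash
python3 - <<'E'
from pl import *
plan([.6517,-.094,.23],0,full=True,rstep=10.6,tilt=0,step=.05)
E
```

```text
t 24.43 pos [ 0.6237 -0.1186  0.2573] open 0.0403 F [-0.3 -0.5 -4.5] q [-0.3   0.07  1.58 -0.    1.49 -0.3 ]
jaw yaw -0.26 y axis [ 0.005 -0.007 -1.   ]
rows 1 dist 0.0462
  [-0.0249, 0.0272, 0.0277] [-0.3, -0.26, 0.37]
```

servo_tool:
  delta_pos:
    - [-0.0125, 0.01, 0.014]
    - [-0.0125, 0.015, 0.014]
    - [0, 0, 0]
  dr:
    - [-0.2, -0.1, 0.2]
    - [-0.2, -0.1, 0.2]
    - [0, 0, 0]
  grip: [0.3, 0.3, 0.3]

```text
t: 24.8
tool_pos: [0.6535, -0.0907, 0.2276]
tool_rot: [-1.214, 1.213, -1.203]
contact_force: [-0.9, -0.5, -5.3]
opening: 0.04
```

```bash
python3 - <<'E'
from pl import *
plan([.6517,-.094,.193],0,full=True,rstep=10.6,tilt=0,step=.02)
im=ctrl.get_image('side');cv2.imwrite('pics/s23.png',cv2.resize(im[110:300,180:400][:,:,::-1],None,fx=3,fy=3))
c=cam('wrist');im=ctrl.get_image('wrist');g=im[:,:,::-1].copy()
for z in(.169,.173): cv2.polylines(g,[proj(c,ring(.065,z)+[.6517,-.1205,0]).astype(int).reshape(-1,1,2)],True,(0,0,255),1)
cv2.imwrite('pics/w23.png',g)
E
```

```text
t 24.80 pos [ 0.6535 -0.0907  0.2276] open 0.0400 F [-0.9 -0.5 -5.3] q [-0.25  0.15  1.54  0.    1.46 -0.25]
jaw yaw 0.15 y axis [-0.006  0.002 -1.   ]
rows 2 dist 0.0348
  [0.0017, 0.0173, -0.0008] [0.18, 0.07, -0.05]
  [0.0017, 0.0173, -0.0009] [0.18, 0.07, -0.05]
```

View pics/s23.png

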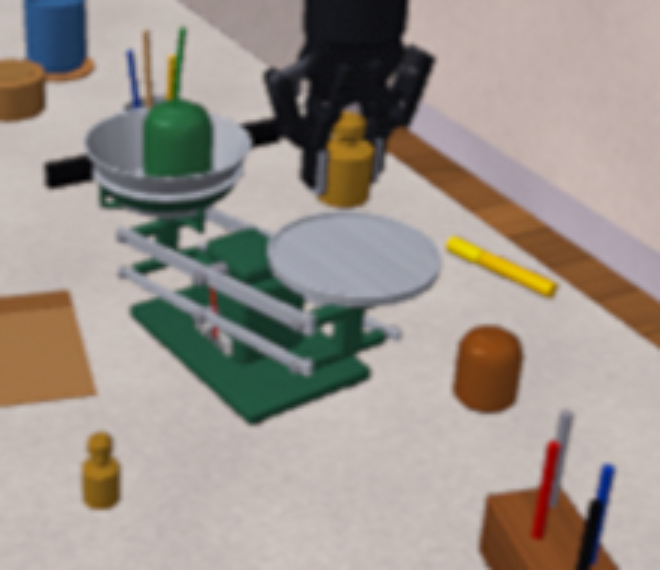

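View pics/w23.png

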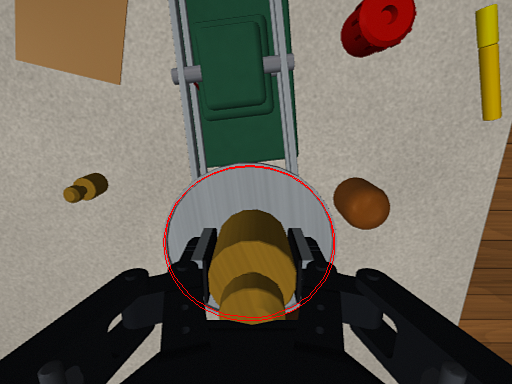

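Plate outline fits; the weight is over it. Lower.

servo_tool:
  delta_pos:
    - [0.002, 0.017, -0.001]
    - [0.001, 0.015, 0]
    - [0, 0.006, 0]
  dr:
    - [0, 0, 0]
    - [0, 0, 0]
    - [0, 0, 0]
  grip: [0.3, 0.3, 0.3]

```text
t: 25.28
tool_pos: [0.6518, -0.0967, 0.1906]
tool_rot: [-1.21, 1.211, -1.209]
contact_force: [0.5, 1.0, -6.0]
opening: 0.04
```

```bash
python3 - <<'E'
from pl import *
plan([.6517,-.094,.19],0,full=True,rstep=10.6,tilt=0,step=.02)
im=ctrl.get_image('side');cv2.imwrite('pics/s24.png',cv2.resize(im[110:300,180:400][:,:,::-1],None,fx=3,fy=3))
E
```

```text
t 25.27 pos [ 0.6518 -0.0967  0.1906] open 0.0400 F [ 0.5  1.  -6. ] q [-0.26  0.17  1.58 -0.    1.39 -0.26]
jaw yaw -0.04 y axis [-0.002 -0.    -1.   ]
rows 1 dist 0.0027
  [-0.0027, 0.0006, -0.0001] [0.1, -0.04, 0.02]
```

View pics/s24.png

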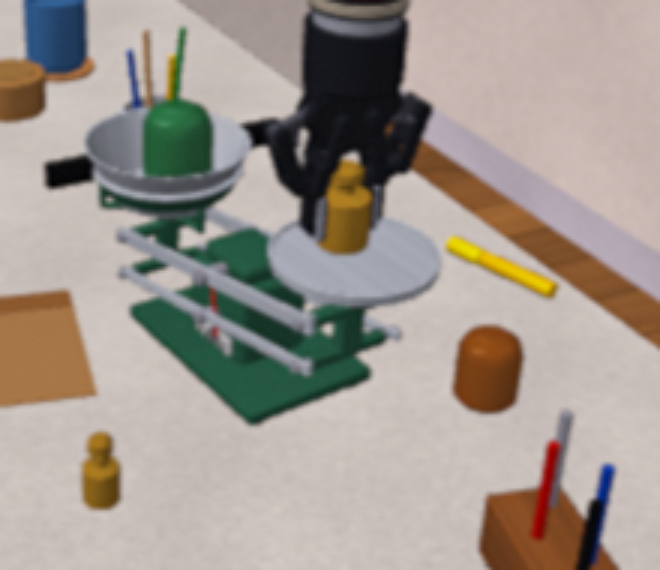

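servo_tool:
  delta_pos:
    - [0, 0.004, 0]
    - [0, 0.003, 0]
  dr:
    - [0, 0, 0]
    - [0, 0, 0]
  grip: [0.3, 0.3]

```text
t: 25.58
tool_pos: [0.6519, -0.0974, 0.185]
tool_rot: [-1.211, 1.21, -1.211]
contact_force: [-3.6, -0.4, 0.2]
opening: 0.04
```

servo_tool:
  delta_pos:
    - [0, 0.004, 0]
  dr:
    - [0, 0, 0]
  grip: [0.3]

```text
t: 25.7
tool_pos: [0.6521, -0.0978, 0.1823]
tool_rot: [-1.211, 1.209, -1.212]
contact_force: [-4.1, -1.5, 0.6]
opening: 0.04
```

The plate now carries the weight (force ~0). Let go and rise.

servo_tool:
  delta_pos:
    - [0, 0, 0]
    - [0, 0, 0]
    - [0, 0, 0]
    - [0, 0, 0]
  dr:
    - [0, 0, 0]
    - [0, 0, 0]
    - [0, 0, 0]
    - [0, 0, 0]
  grip: [0.5, 0.75, 0.75, 0.75]

```text
t: 26.2
tool_pos: [0.6544, -0.0975, 0.1846]
tool_rot: [-1.206, 1.204, -1.215]
contact_force: [0.7, 1.0, 0.2]
opening: 0.0641
```

servo_tool:
  delta_pos:
    - [0, -0.02, 0]
    - [0, -0.04, 0]
    - [0, -0.04, 0]
    - [0, -0.02, 0]
  dr:
    - [0, 0, 0]
    - [0, 0, 0]
    - [0, 0, 0]
    - [0, 0, 0]
  grip: [0.75, 0.75, 0.75, 0.75]

```text
t: 26.7
tool_pos: [0.6533, -0.0969, 0.3101]
tool_rot: [-1.207, 1.204, -1.214]
contact_force: [0.9, -0.6, 0.1]
opening: 0.0642
```

```bash
python3 - <<'E'
from pl import *
plan([.4423,-.1145,.18],0,full=True,rstep=10.6,tilt=0,step=.05)
im=ctrl.get_image('side');cv2.imwrite('pics/s25.png',cv2.resize(im[110:300,180:400][:,:,::-1],None,fx=3,fy=3))
E
```

```text
t 26.70 pos [ 0.6533 -0.0969  0.3101] open 0.0642 F [ 0.9 -0.6  0.1] q [-0.26  0.1   1.45 -0.    1.58 -0.26]
jaw yaw -0.03 y axis [ 0.006 -0.003 -1.   ]
rows 5 dist 0.2485
  [0.0035, 0.0258, -0.0423] [-0.07, -0.01, 0.03]
  [0.0035, 0.0258, -0.0423] [-0.07, -0.01, 0.03]
  [0.0035, 0.0259, -0.0423] [-0.07, -0.01, 0.03]
  [0.0035, 0.0259, -0.0423] [-0.07, -0.01, 0.03]
  [0.0035, 0.026, -0.0422] [-0.07, -0.01, 0.03]
```

View pics/s25.png

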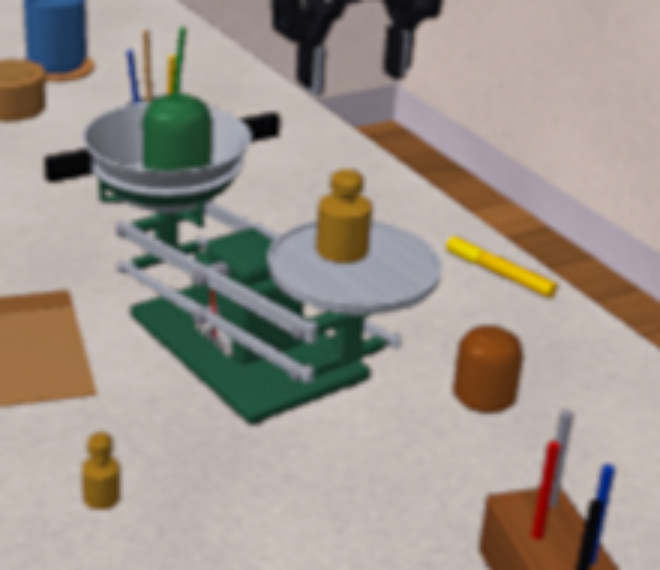

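500 g stands on the plate, gripper clear. Next the near 200 g weight.

servo_tool:
  delta_pos:
    - [0.003, 0.01, -0.042]
    - [0.0035, 0.025, -0.042]
    - [0.0035, 0.03, -0.042]
    - [0.0035, 0.03, -0.042]
    - [0.0035, 0.028, -0.042]
  dr:
    - [0, 0, 0]
    - [0, 0, 0]
    - [0, 0, 0]
    - [0, 0, 0]
    - [0, 0, 0]
  grip: [0.65, 0.65, 0.65, 0.65, 0.65]

```text
t: 27.38
tool_pos: [0.4422, -0.115, 0.1846]
tool_rot: [-1.204, 1.196, -1.218]
contact_force: [0.1, -1.2, 0.9]
opening: 0.0555
```

```bash
python3 - <<'E'
from pl import *
plan([.4423,-.1139,.09],0,full=True,rstep=10.6,tilt=0,step=.05)
c=cam('wrist');im=ctrl.get_image('wrist');g=im[:,:,::-1].copy()
for x,y,r,rk,h in((.4423,-.1139,.015,.01,.06),):
  for rr,z in((r,0),(r,.032),(rk,h)):
    cv2.polylines(g,[proj(c,ring(rr,z)+[x,y,0]).astype(int).reshape(-1,1,2)],True,(0,0,255),1)
cv2.imwrite('pics/w26.png',g)
E
```

```text
t 27.38 pos [ 0.4422 -0.115   0.1846] open 0.0555 F [ 0.1 -1.2  0.9] q [-0.42 -0.33  2.06  0.    1.4  -0.42]
jaw yaw 0.09 y axis [ 0.013 -0.005 -1.   ]
rows 2 dist 0.0946
  [-0.0008, 0.0473, -0.0006] [-0.38, 0.04, 0.14]
  [-0.0007, 0.0473, -0.0003] [-0.38, 0.04, 0.14]
```

View pics/w26.png

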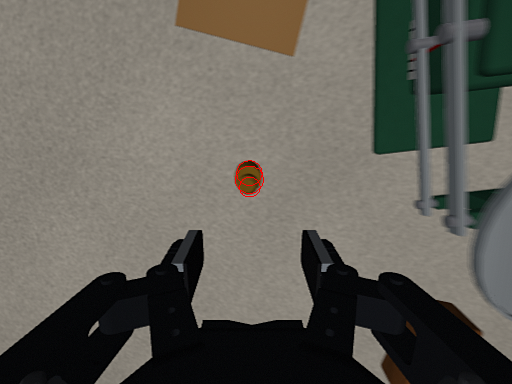

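servo_tool:
  delta_pos:
    - [-0.001, 0.0475, -0.0005]
    - [-0.001, 0.0475, -0.0005]
  dr:
    - [-0.4, 0, 0.1]
    - [-0.4, 0, 0.1]
  grip: [0.65, 0.65]

```text
t: 27.68
tool_pos: [0.4325, -0.1113, 0.0803]
tool_rot: [-1.216, 1.219, -1.203]
contact_force: [0.7, 0.6, 0.5]
opening: 0.0557
```

```bash
python3 - <<'E'
from pl import *
plan([.442,-.114,.021],0,full=True,rstep=10.6,tilt=0,step=.05)
E
```

```text
t 27.68 pos [ 0.4325 -0.1113  0.0803] open 0.0557 F [0.7 0.6 0.5] q [-0.42 -0.22  2.15 -0.    1.21 -0.41]
jaw yaw -0.06 y axis [-0.011  0.002 -1.   ]
rows 2 dist 0.0601
  [0.0014, 0.0296, 0.0051] [0.33, -0.03, -0.05]
  [0.0014, 0.0296, 0.0049] [0.33, -0.03, -0.05]
```

servo_tool:
  delta_pos:
    - [0.001, 0.005, 0.009]
    - [0, 0, 0]
  dr:
    - [0.3, 0, 0]
    - [0.2, 0, 0]
  grip: [0.65, 0.65]

```text
t: 27.92
tool_pos: [0.4397, -0.1112, 0.0721]
tool_rot: [-1.212, 1.219, -1.202]
contact_force: [0.6, 0.4, 0.7]
opening: 0.0558
```

```bash
python3 - <<'E'
from pl import *
plan([.442,-.114,.021],0,full=True,rstep=10.6,tilt=0,step=.04)
im=ctrl.get_image('wrist');cv2.imwrite('pics/w27.png',im[:,:,::-1])
E
```

```text
t 27.93 pos [ 0.4397 -0.1112  0.0721] open 0.0558 F [0.6 0.4 0.7] q [-0.41 -0.18  2.14  0.    1.19 -0.41]
jaw yaw -0.06 y axis [-0.009  0.005 -1.   ]
rows 2 dist 0.0512
  [0.0015, 0.0255, 0.0014] [0.26, -0.03, -0.14]
  [0.0015, 0.0255, 0.0013] [0.26, -0.03, -0.14]
```

View pics/w27.png

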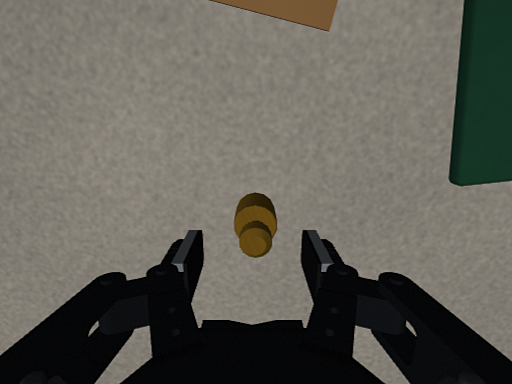

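The 200 g weight is centred at (256,225) between the jaws. Down and close.

servo_tool:
  delta_pos:
    - [0.0015, 0.026, 0.0015]
    - [0.0015, 0.026, 0.0015]
  dr:
    - [0.3, 0, -0.1]
    - [0.2, 0, -0.1]
  grip: [0.65, 0.65]

```text
t: 28.22
tool_pos: [0.4482, -0.1164, 0.0262]
tool_rot: [-1.203, 1.198, -1.219]
contact_force: [-0.7, -0.0, -0.8]
opening: 0.0558
```

```bash
python3 - <<'E'
from pl import *
plan([.442,-.114,.019],0,full=True,rstep=10.6,tilt=0,step=.04)
im=ctrl.get_image('wrist');cv2.imwrite('pics/w28.png',im[:,:,::-1])
E
```

```text
t 28.23 pos [ 0.4482 -0.1164  0.0262] open 0.0558 F [-0.7 -0.  -0.8] q [-0.42 -0.09  2.15  0.    1.07 -0.42]
jaw yaw -0.03 y axis [ 0.013 -0.004 -1.   ]
rows 1 dist 0.0098
  [-0.0024, 0.0071, -0.0063] [-0.72, -0.03, 0.25]
```

View pics/w28.png

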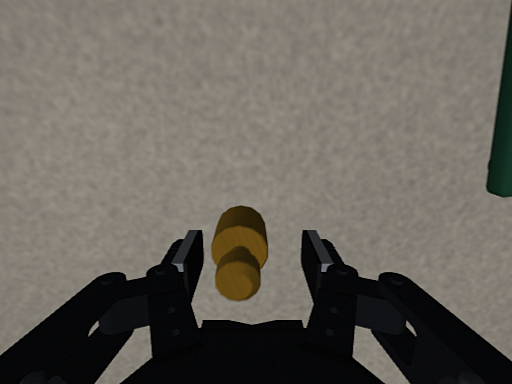

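servo_tool:
  delta_pos:
    - [-0.002, 0.006, -0.006]
    - [0, 0.002, 0]
    - [0, 0, 0]
    - [0, 0, 0]
    - [0, 0, 0]
  dr:
    - [-0.6, 0, 0.2]
    - [0, 0, 0]
    - [0, 0, 0]
    - [0, 0, 0]
    - [0, 0, 0]
  grip: [0.65, 0.4, 0.15, 0.15, 0.15]
  grip_force: 60

```text
t: 28.9
tool_pos: [0.4432, -0.1148, 0.0196]
tool_rot: [-1.208, 1.206, -1.212]
contact_force: [-0.7, 0.5, -2.7]
opening: 0.0284
```

```bash
python3 - <<'E'
from pl import *
plan([.442,-.114,.2],0,full=True,rstep=10.6,tilt=0,step=.04)
im=ctrl.get_image('wrist');cv2.imwrite('pics/w29.png',im[:,:,::-1])
E
```

```text
t 28.90 pos [ 0.4432 -0.1148  0.0196] open 0.0284 F [-0.7  0.5 -2.7] q [-0.42 -0.09  2.16 -0.    1.06 -0.42]
jaw yaw -0.02 y axis [ 0.004 -0.002 -1.   ]
rows 5 dist 0.1804
  [-0.0001, -0.0361, -0.0001] [-0.04, -0.0, 0.02]
  [-0.0001, -0.0361, -0.0001] [-0.04, -0.0, 0.02]
  [-0.0001, -0.0361, -0.0002] [-0.04, -0.0, 0.02]
  [-0.0001, -0.0361, -0.0002] [-0.04, -0.0, 0.02]
  [-0.0002, -0.0361, -0.0002] [-0.04, -0.0, 0.02]
```

View pics/w29.png

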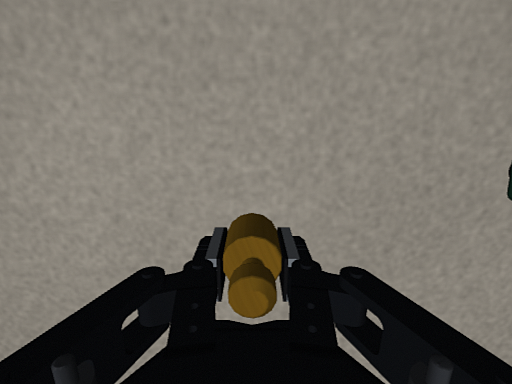

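Gripped. Lift and carry to the free (−y) half of the plate.

servo_tool:
  delta_pos:
    - [0, -0.02, 0]
    - [0, -0.05, 0]
    - [0, -0.055, 0]
    - [0, -0.06, 0]
    - [0, -0.06, 0]
  dr:
    - [0, 0, 0]
    - [0, 0, 0]
    - [0, 0, 0]
    - [0, 0, 0]
    - [0, 0, 0]
  grip: [0.15, 0.15, 0.15, 0.15, 0.15]

```text
t: 29.58
tool_pos: [0.438, -0.1126, 0.2633]
tool_rot: [-1.214, 1.221, -1.2]
contact_force: [0.6, -0.8, -2.7]
opening: 0.0284
```

```bash
python3 - <<'E'
from pl import *
plan([.652,-.157,.265],0,full=True,rstep=10.6,tilt=0,step=.045)
E
```

```text
t 29.57 pos [ 0.438  -0.1126  0.2633] open 0.0284 F [ 0.6 -0.8 -2.7] q [-0.42 -0.38  1.97  0.    1.57 -0.42]
jaw yaw -0.03 y axis [-0.012  0.005 -1.   ]
rows 5 dist 0.2185
  [0.0089, -0.0009, 0.0428] [0.14, -0.01, -0.06]
  [0.0089, -0.0008, 0.0428] [0.14, -0.01, -0.06]
  [0.0089, -0.0007, 0.0428] [0.14, -0.01, -0.06]
  [0.0089, -0.0006, 0.0428] [0.14, -0.01, -0.06]
  [0.0089, -0.0005, 0.0428] [0.14, -0.01, -0.06]
```

servo_tool:
  delta_pos:
    - [0.015, -0.001, 0.04]
    - [0.012, -0.001, 0.043]
    - [0.009, -0.001, 0.043]
    - [0.005, -0.001, 0.043]
    - [0.003, -0.001, 0.043]
  dr:
    - [0.1, 0, -0.1]
    - [0.1, 0, -0.1]
    - [0.1, 0, -0.1]
    - [0.1, 0, -0.1]
    - [0.1, 0, -0.1]
  grip: [0.15, 0.15, 0.15, 0.15, 0.15]

```text
t: 30.2
tool_pos: [0.6572, -0.1592, 0.2788]
tool_rot: [-1.207, 1.196, -1.225]
contact_force: [0.2, -0.1, -2.3]
opening: 0.0283
```

```bash
python3 - <<'E'
from pl import *
plan([.652,-.157,.215],0,full=True,rstep=10.6,tilt=0,step=.045)
c=cam('wrist');im=ctrl.get_image('wrist');g=im[:,:,::-1].copy()
for z in(.162,.166): cv2.polylines(g,[proj(c,ring(.065,z)+[.6517,-.121,0]).astype(int).reshape(-1,1,2)],True,(0,0,255),1)
cv2.imwrite('pics/w30.png',g)
im=ctrl.get_image('side');cv2.imwrite('pics/s30.png',cv2.resize(im[110:300,180:400][:,:,::-1],None,fx=3,fy=3))
E
```

```text
t 30.20 pos [ 0.6572 -0.1592  0.2788] open 0.0283 F [ 0.2 -0.1 -2.3] q [-0.35  0.15  1.46 -0.01  1.52 -0.34]
jaw yaw -0.1 y axis [ 0.013 -0.011 -1.   ]
rows 2 dist 0.064
  [-0.0014, 0.0318, -0.003] [-0.36, -0.05, 0.31]
  [-0.0013, 0.0319, -0.0028] [-0.36, -0.05, 0.31]
```

View pics/w30.png

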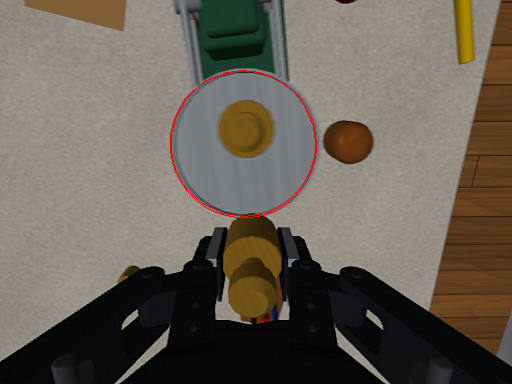

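View pics/s30.png

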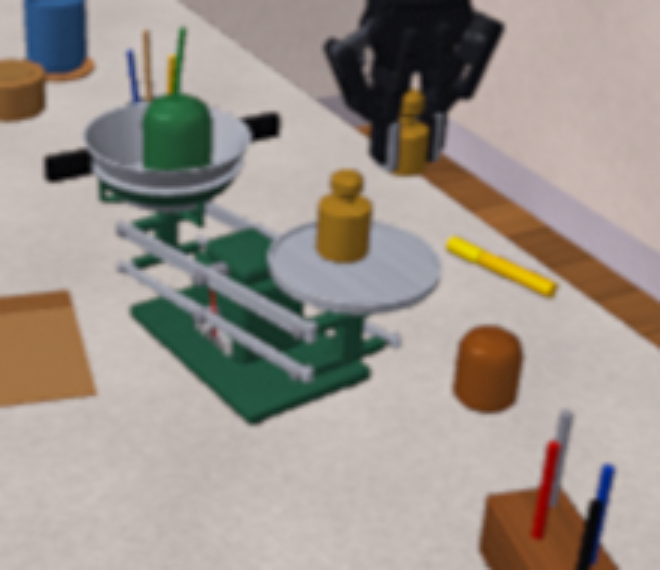

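Plate and 500 g are where expected. Lowering the 200 g beside it.

servo_tool:
  delta_pos:
    - [-0.0015, 0.032, -0.003]
    - [-0.001, 0.032, -0.003]
    - [0, 0.012, 0]
    - [0, 0.01, 0]
  dr:
    - [-0.35, 0, 0.3]
    - [-0.35, 0, 0.3]
    - [0, 0, 0]
    - [0, 0, 0]
  grip: [0.15, 0.15, 0.15, 0.15]

```text
t: 30.8
tool_pos: [0.6524, -0.1569, 0.1892]
tool_rot: [-1.209, 1.21, -1.209]
contact_force: [-0.3, -0.3, -1.2]
opening: 0.0285
```

```bash
python3 - <<'E'
from pl import *
plan([.652,-.157,.185],0,full=True,rstep=10.6,tilt=0,step=.045)
im=ctrl.get_image('side');cv2.imwrite('pics/s31.png',cv2.resize(im[110:300,180:400][:,:,::-1],None,fx=3,fy=3))
E
```

```text
t 30.80 pos [ 0.6524 -0.1569  0.1892] open 0.0285 F [-0.3 -0.3 -1.2] q [-0.35  0.2   1.55  0.    1.39 -0.35]
jaw yaw -0.02 y axis [-0.001  0.    -1.   ]
rows 1 dist 0.0043
  [0.0001, 0.0042, -0.0004] [0.04, -0.02, -0.02]
```

View pics/s31.png

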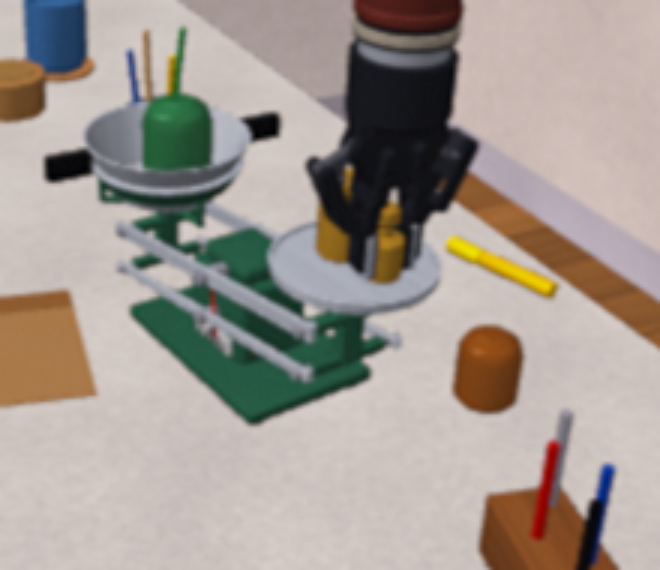

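Clear of the 500 g. Follow the plate down to about level.

servo_tool:
  delta_pos:
    - [0, 0.007, 0]
    - [0, 0.007, 0]
    - [0, 0.007, 0]
    - [0, 0.005, 0]
  dr:
    - [0, 0, 0]
    - [0, 0, 0]
    - [0, 0, 0]
    - [0, 0, 0]
  grip: [0.15, 0.15, 0.15, 0.15]

```text
t: 31.35
tool_pos: [0.653, -0.1577, 0.1643]
tool_rot: [-1.209, 1.207, -1.212]
contact_force: [-1.2, -0.9, 0.1]
opening: 0.0282
```

```bash
python3 - <<'E'
from pl import *
plan([.652,-.157,.163],0,full=True,rstep=10.6,tilt=0,step=.045)
im=ctrl.get_image('side');cv2.imwrite('pics/s32.png',cv2.resize(im[110:300,180:400][:,:,::-1],None,fx=3,fy=3))
E
```

```text
t 31.35 pos [ 0.653  -0.1577  0.1643] open 0.0282 F [-1.2 -0.9  0.1] q [-0.35  0.22  1.57 -0.    1.35 -0.35]
jaw yaw -0.02 y axis [ 0.002 -0.002 -1.   ]
rows 1 dist 0.0018
  [-0.0007, 0.0012, -0.0011] [-0.11, -0.03, 0.1]
```

View pics/s32.png

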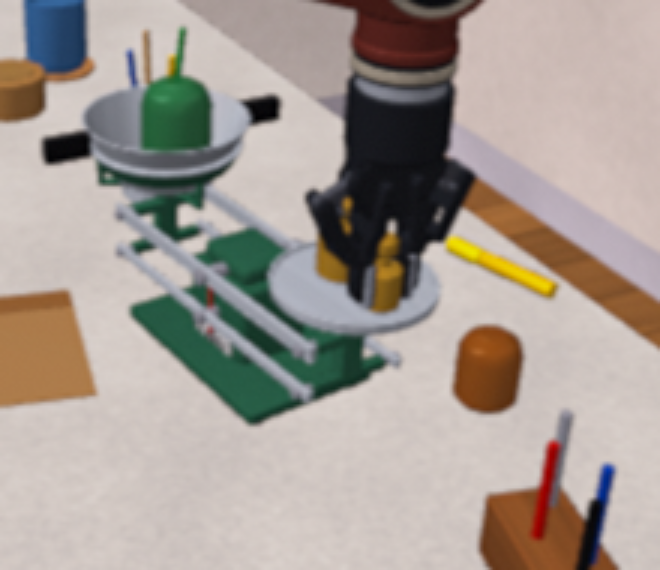

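The force is ~0 with the beam about level. Release and rise.

servo_tool:
  delta_pos:
    - [0, 0, 0]
    - [0, 0, 0]
    - [0, 0, 0]
    - [0, 0, 0]
    - [0, 0, 0]
  dr:
    - [0, 0, 0]
    - [0, 0, 0]
    - [0, 0, 0]
    - [0, 0, 0]
    - [0, 0, 0]
  grip: [0.4, 0.6, 0.6, 0.6, 0.6]

```text
t: 32.02
tool_pos: [0.6539, -0.1574, 0.1648]
tool_rot: [-1.207, 1.206, -1.212]
contact_force: [-0.0, 0.5, -0.4]
opening: 0.0512
```

servo_tool:
  delta_pos:
    - [0, -0.015, 0]
    - [0, -0.03, 0]
    - [0, -0.04, 0]
    - [0, -0.05, 0]
    - [0, -0.05, 0]
  dr:
    - [0, 0, 0]
    - [0, 0, 0]
    - [0, 0, 0]
    - [0, 0, 0]
    - [0, 0, 0]
  grip: [0.6, 0.6, 0.6, 0.6, 0.6]

```text
t: 32.65
tool_pos: [0.6513, -0.1565, 0.3531]
tool_rot: [-1.21, 1.212, -1.207]
contact_force: [0.8, -1.0, -0.2]
opening: 0.0512
```

servo_tool:
  delta_pos:
    - [0, -0.02, -0.04]
    - [0, 0, -0.06]
    - [0, 0, -0.06]
    - [0, 0, -0.06]
    - [0, 0, 0]
  dr:
    - [0, 0, 0]
    - [0, 0, 0]
    - [0, 0, 0]
    - [0, 0, 0]
    - [0, 0, 0]
  grip: [0.6, 0.6, 0.6, 0.6, 0.6]

```text
t: 33.28
tool_pos: [0.427, -0.1567, 0.3872]
tool_rot: [-1.203, 1.192, -1.224]
contact_force: [0.2, -0.3, -0.2]
opening: 0.0513
```

```bash
python3 - <<'E'
from ov import *
from pl import *
plan([.45,-.157,.3],0)
S=cam('side')
r=[(ring(.066,.145)+[.6517,-.1212,0],(0,0,255)),(ring(.078,.1825)+[.6195,.1567,0],(255,0,0))]
overlay('side',r,(180,110,400,300),3,'pics/s33.png')
overlay('top',r,(150,100,400,300),3,'pics/t33.png')
E
```

```text
t 33.27 pos [ 0.427  -0.1567  0.3872] open 0.0513 F [ 0.2 -0.3 -0.2] q [-0.52 -0.42  1.79  0.    1.75 -0.52]
jaw yaw 0.03 y axis [ 0.017 -0.009 -1.   ]
rows 2 dist 0.0902
  [-0.0003, 0.0438, 0.0108] [-0.5, 0.01, 0.26]
  [-0.0001, 0.0437, 0.0111] [-0.5, 0.01, 0.26]
```

View pics/s33.png

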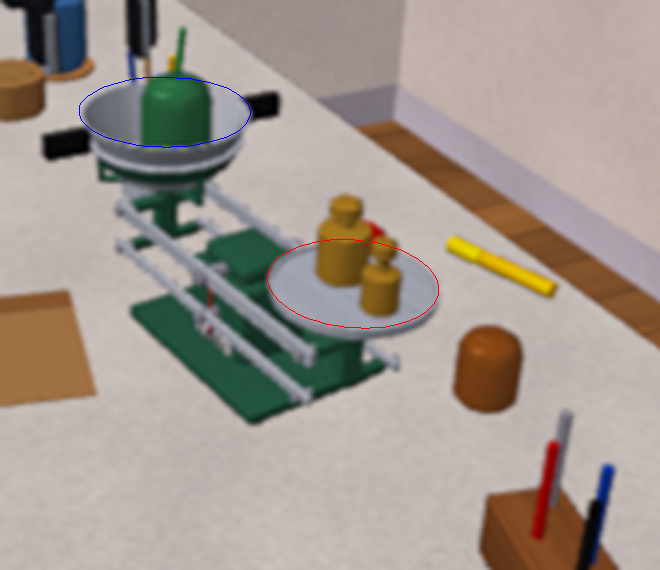

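View pics/t33.png

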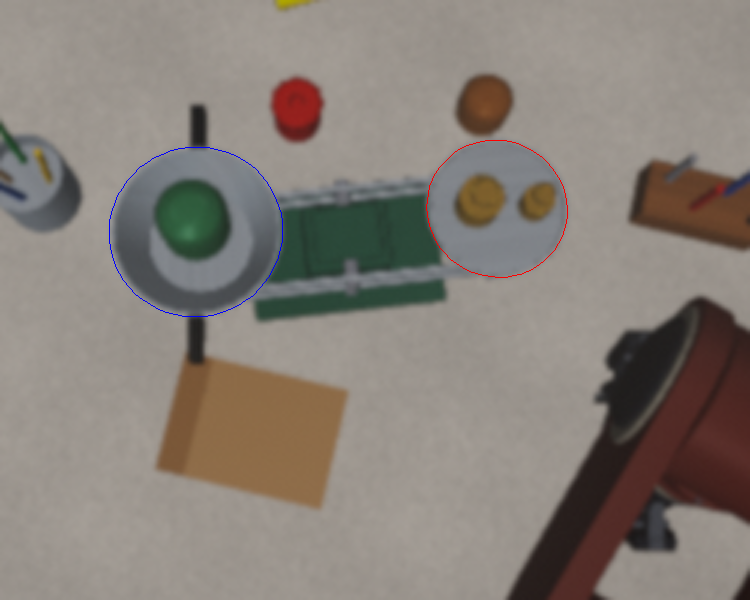

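Both pans fit the level outlines. Let it settle and check for rest.

servo_tool:
  delta_pos:
    - [0, 0, 0]
    - [0, 0, 0]
    - [0, 0, 0]
    - [0, 0, 0]
    - [0, 0, 0]
  dr:
    - [0, 0, 0]
    - [0, 0, 0]
    - [0, 0, 0]
    - [0, 0, 0]
    - [0, 0, 0]
  grip: [0.6, 0.6, 0.6, 0.6, 0.6]

```text
t: 34.0
tool_pos: [0.4324, -0.1573, 0.3869]
tool_rot: [-1.205, 1.192, -1.218]
contact_force: [-0.4, 0.2, 0.3]
opening: 0.0511
```

servo_tool:
  delta_pos:
    - [0, 0, 0]
    - [0, 0, 0]
    - [0, 0, 0]
    - [0, 0, 0]
    - [0, 0, 0]
  dr:
    - [0, 0, 0]
    - [0, 0, 0]
    - [0, 0, 0]
    - [0, 0, 0]
    - [0, 0, 0]
  grip: [0.6, 0.6, 0.6, 0.6, 0.6]

```text
t: 34.62
tool_pos: [0.4323, -0.1573, 0.3868]
tool_rot: [-1.205, 1.192, -1.218]
contact_force: [-0.6, 0.8, 0.0]
opening: 0.0514
```

```bash
python3 - <<'E'
from ov import *
a=ctrl.get_image('side').astype(int)
for i in range(5): b=ctrl.get_image('side').astype(int)
d=np.abs(a-b).max(2)[110:300,180:400]; print('moving px',(d>25).sum())
p=cv2.imread('pics/s33.png')
S=cam('side')
res=[]
for dz in(-.0035,0,.0035):
    res.append((ring(.066,.145+dz)+[.6517,-.1212,0],[(0,255,255),(0,0,255),(255,0,0)][int(round(dz/.0035))+1]))
    res.append((ring(.078,.1825-dz)+[.6195,.1567,0],[(0,255,255),(0,0,255),(255,0,0)][int(round(dz/.0035))+1]))
overlay('side',res,(200,125,340,230),5,'pics/s34.png')
E
```

```text
moving px 0
```

View pics/s34.png

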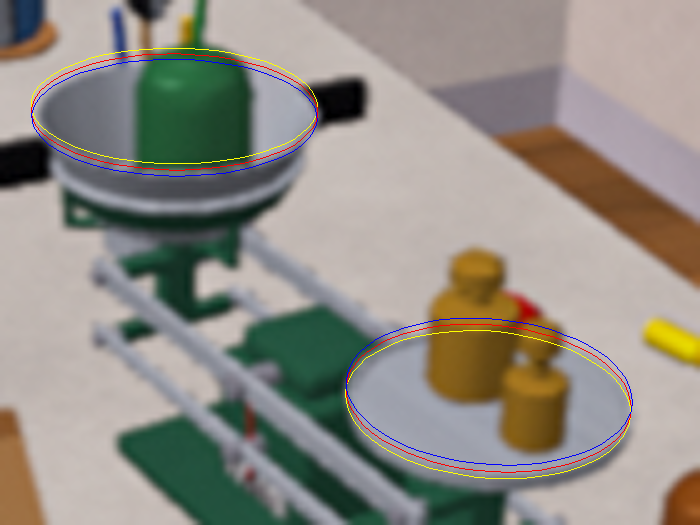

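Compare with the empty level picture (s8), where the beam was at zero by definition.

```bash
python3 - <<'E'
from h import *
im=ctrl.get_image('side')
n=cv2.resize(im[60:260,130:380][:,:,::-1],None,fx=3,fy=3)
refs={k:cv2.imread(f'pics/s{k}.png') for k in(9,10)}
# right plate edge strip & beam arm strip in s-crop coords
for k,r in refs.items():
    for nm,(x0,y0,x1,y1) in {'plate right/bottom':(520,430,600,500),'plate bottom':(430,455,520,500),'beam arm':(270,330,330,420),'far lug':(395,235,440,275),'fixed base':(380,520,520,580)}.items():
        t=r[y0:y1,x0:x1]; s=n[y0-25:y1+25,x0-25:x1+25]
        m=cv2.matchTemplate(s,t,cv2.TM_CCOEFF_NORMED); _,v,_,l=cv2.minMaxLoc(m)
        print(k,nm,'shift',l[0]-25,l[1]-25,round(v,3))
S=cam('side')
a=proj(S,[.6517,-.1212,.141])[0];b=proj(S,[.6517,-.1212,.1445])[0];print('3.5mm (0.025rad) = crop px',(a-b)*3)
E
```

```text
9 plate right/bottom shift 1 -1 0.464
9 plate bottom shift -1 -1 0.965
9 beam arm shift 0 1 0.996
9 far lug shift 0 1 0.997
9 fixed base shift 0 0 0.999
10 plate right/bottom shift 1 -1 0.465
10 plate bottom shift -1 -1 0.965
10 beam arm shift 0 1 0.996
10 far lug shift 0 1 0.997
10 fixed base shift 0 0 0.999
3.5mm (0.025rad) = crop px [-0.32527096  3.86490588]
```

The pans differ from the empty level by about 1 crop px (≈0.006 rad against the 0.025 limit), and nothing is moving. Handing in.

```bash
python3 - <<'E'
from station import ctrl
print(ctrl.finish_job())
E
```

```text
the job is handed in; nothing more can be done
None
```

The green paperweight from the mailer is weighed: it balances 700 g (the 500 g weight plus one 200 g weight). I handed the job in at about 35 s of the 72 s allowed; `finish_job` gives no verdict.

**What I did**
- I set the bowl in the cradle by one lug and let it go, empty. The wrist camera then gave its rim at (0.6195, 0.1567) m, level to about 0.001 rad.
- I stood the green paperweight upright in the bowl.
- I stood the 500 g and the near 200 g weight upright on the plate.

**Last checks**
- **Level:** compared with the picture of the empty, level balance, the pans are off by about 1 px at 3x. That is roughly 0.006 rad against the 0.025 limit, with the green side slightly heavier.
- **At rest:** two side views about 0.25 s apart showed no moving pixels.
- **Clear of everything:** the gripper is open and well away, with wrist force near zero.
- **Left alone:** I went near none of the amber paperweight, pencil cup, sharpener or pen block. They looked in place in the last pictures, but I did not measure their positions.

**What did not go smoothly**
- While lowering the paperweight I kept pushing after the pan had reached its stop. The wrist force peaked at about 56 N, below the 120 N limit.
- That slid the paperweight about 10 mm off the bowl's centre, within the allowed 35 mm.
- In the level comparison, one image patch (the plate's right edge) matched poorly, at 0.46, probably because of the new weights or the background. The other four agreed at 0.96 or better.

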